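# Load the board inspection track and lock it with the keeper clip

## Robot

A 6-joint arm with a two-finger parallel gripper is mounted at the origin on the work surface. World frame = base frame: x ahead of the robot, y to its left, z up, the work surface at z = 0. Lengths are in m, angles in rad, forces in N, time in s.
With the tool pointing down it reaches from about 0.425 to 0.95 m from the base axis. Payload 3.5 kg.
Tool frame: the origin (TCP) lies between the finger pads; the fingertips stand 14 mm ahead of it and the grasp point (between the pads) lies 5 mm behind it; z points along the fingers, y is the direction in which the jaws open and shut (so a half turn about z gives the same grasp; the last joint's range is limited). The gripper opens to 85 mm and grips with 20 to 120 N. Pads are 22 mm wide; open, the fingers measure 114 mm over their backs; the gripper's body (76 mm by 85 mm) begins 54 mm behind the grasp point. The pads swing forward as they close: fully open they stand 13 mm farther back than shut.
Start: joints at [-1.361, 0.286, 1.577, -0, 1.279, -0.15], TCP at [0.238, -0.632, 0.245] pointing down, gripper open.
Joint ranges: [-2.77, 2.77], [-0.9, 2.22], [0.21, 2.48], [-1.53, 4.67], [0.24, 2.81], [-2.84, 2.84]. Speed limits (rad/s): [2.79, 2.79, 3.14, 3.14, 3.14, 3.14].

## Interface

Orientations are given as a unit quaternion [x, y, z, w].
In Python, from plant import ctrl gives the robot as it stands. The module is installed in compiled form; this text tells all that it offers.
- The arm moves only by the tool servo_tool, never from a script. Its argument "increments" is text: rows parted by semicolons, each of 7 numbers parted by spaces: the turn, a rotation vector about the tool's x, y, z in rad, then the shift along the tool's x, y, z in cm, then the finger opening in cm, from 0 to 8.54. In form: ax ay az dx dy dz claw; .... A call has 1 to 10 rows; each row is the pose to reach, as a shift and turn from the pose commanded when the call began, along the tool's axes at that moment; what a row does not reach only later rows make up. A row lasts 1/12 s, in which the tool goes at most 41.7 mm and 7.16 degrees, less where a joint would pass 70% of its speed; a pose out of reach is approached as far as the arm can. A call with a gripper value outside its range is refused whole. The fingers move at their own pace and stop on an object; "grip_force" is the grip in N (left out, the last holds). Time passes only in rows, so rows that repeat a pose let the fingers close. It gives the time, the measured TCP pose, the force and the opening at its end, in the units of the state.
- ctrl.get_state(): the state, without advancing time (a new reading comes with each control period).
- ctrl.read_camera(name): name is "scene" or "top" or "wrist"; returns (picture, depth): 480x640x3 uint8, red, green, blue; 480x640 float32, m along the optical axis (not along the pixel's ray), 0 where there is no reading.
- ctrl.camera_info(name): a dict with "camera_matrix" (3x3 intrinsics, pixels), "world_to_cam" (4x4, takes a point from world to camera coordinates). Camera axes: x right, y down, z forward; pixel columns grow to the right and rows downward; lengths in m; the calibration is good to about 2 mm. The wrist camera is an equidistant fisheye: a pixel r from the principal point sees the ray r / f radians off the axis. A picture is of the moment at which its call begins: read the wrist's pose just before it. camera_info takes no time and is no camera call; for the wrist camera it gives the pose at the moment of the call.
- ctrl.sign_off(): hands the job in, once; it reports no verdict.
The state is a dict: "time": time; "qpos": joint angles; "dq": joint speeds; "joint_efforts": joint torques, N m; "eef_pos": TCP position; "tcp_rot": TCP orientation; "contact_force": force on the tool from outside, world axes, zero at the start; "wrist_torque": the same for the moment, N m; "opening": opening from 0.0 (shut) to 1.0 (fully open).
Only numpy, scipy, OpenCV 4.12 (cv2) and the standard library are available. Lean on these libraries where they do the work, as an engineer would, in place of code of your own. Each camera call takes 0.05 s, during which the arm holds its last target.

## Task

Take the orange spring clip off the yellow tab of the inspection track and park it, clipped on, on the white tab of its rest. Then slide every board carrier that is on the bench in through the track's mouth, under the lips, so that they stand in a row closed up against the end stop, and finally clip the spring clip back well down on the yellow tab. Leave the other things on the bench where they are.

Things in the scene. Friction and masses are not known exactly. Their poses are not given: they have to be found in the camera images.
- track: Fixed aluminium track, 90 wide (x), 295 long (y). Origin on its underside, mid covered part (y -102 to +102). Floor top z = 6. Channel 56 wide; dark lips overhang it from both sides at z = 15 to 19, leaving a 38 wide slot along its middle (x = 0). End stop face at y = -102. One, two or three carriers closed up have their centres at y = -69, -3, +63; a carrier's underside then is at z = 6.
- mouth (a point): Middle of the track's mouth, on its floor (track frame x = 0, y = 102, z = 6); axes as the track's. Carriers go in here towards -y. From here to y = +83 lies the open flat loading floor, level with the channel's, with two low flared guides (7 above that floor, up to y = +44; 57 apart at the mouth, 73 apart at their outer ends).
- keeper_tab (a point): Middle of the top edge of the yellow upright tab on the track's +x lip near the mouth (track frame x = 21.5, y = 87, z = 48). Axes as the track's. Tab 5 thick (x), 30 long (y), 29 above the lip. A carrier's handle passes it with about 4 mm to spare, as do fingers up to 30 mm wide pinching the handle's 8 mm thickness; a clip on the tab blocks the handle.
- rest_tab (a point): Middle of the top edge of the white upright tab of the fixed clip rest (dark base 55 x 55 x 10); the tab is 5 thick (x), 30 long (y), 26 high above the base, its top 36 above the bench. Axes along these.
- clip_pivot (a point): Orange spring clip, upright, jaws down; point on its hinge axis, half-way up. y along the hinge, x the way it opens, z up (axes of the +x half, which leans by the joint value or part of it when squeezed). 20 wide (y), 65 g. Jaws reach 32 below the hinge, rubber pads on the lowest 12. Starts on the yellow tab with the hinge 12 above the tab's top edge; about 8 mm of pad must still grip.
- clip_handles (a point): On the clip, 40 above the hinge: the middle between the round rubber ends of its two handles, axes of the +x half (shifts sideways up to 20 mm when squeezed). Ends 12 thick, 58 over their outsides when the clip is on a tab. Squeezed together to 37, a hard stop (about 8 N; grip with 15 to 25 N), they open the jaws to 20 at the tips; let go, the clip grips (and may ride up to 5 mm).
- clip_jaw (a joint): Clip opening angle, rad: 0 when gripping a 5 mm tab with parallel jaws, 0.5 squeezed fully open, -0.15 shut on nothing.
- carrier1_c (a point): Board carrier with green circuit boards: black plate 50 (x) by 66 (y) by 6, with a white upright handle in its middle, 30 wide (x), 8 thick (y), its top 60 above the plate's underside. This point is the centre, 30 above the underside; z up, y is the way it travels in the track (either end first). 150 g. May be absent. Fits the channel with 3 mm each side and 3 mm in height.
- carrier2_c (a point): Board carrier with red circuit boards: black plate 50 (x) by 66 (y) by 6, with a white upright handle in its middle, 30 wide (x), 8 thick (y), its top 60 above the plate's underside. This point is the centre, 30 above the underside; z up, y is the way it travels in the track (either end first). 150 g. May be absent. Fits the channel with 3 mm each side and 3 mm in height.
- carrier3_c (a point): Board carrier with blue circuit boards: black plate 50 (x) by 66 (y) by 6, with a white upright handle in its middle, 30 wide (x), 8 thick (y), its top 60 above the plate's underside. This point is the centre, 30 above the underside; z up, y is the way it travels in the track (either end first). 150 g. May be absent. Fits the channel with 3 mm each side and 3 mm in height.
- meter: Multimeter, 85 x 170 x 34. Bystander, loose; origin at its underside.
- spool: Solder spool, 52 across, 40 high. Bystander, loose; origin at its underside.
- flux: Flux jar, 40 across, 45 high. Bystander, loose; origin at its underside.
- driver: Screwdriver, lying. Bystander, loose; origin at its underside.
- tweezers: Steel tweezers, lying, 110 long. Bystander, loose; origin at its underside.
- screwtray: Grey screw tray, 80 x 110 x 18. Bystander, loose; origin at its underside.
- tin: Brass tip-cleaner tin, 64 across, 46 high. Bystander, loose; origin at its underside.
There are look-alikes about, which are no part of the job. Leave any turquoise look-alike of the part that bears clip_pivot alone.

How it is judged:
On the way, in this order (a step that is already met when the one before it is completed fails the run):
1. the clip is parked, gripping the white tab of the rest, and let go (x of clip_pivot in the frame of rest_tab between -0.005 and 0.005 m and y of clip_pivot in the frame of rest_tab between -0.013 and 0.013 m and z of clip_pivot in the frame of rest_tab between 0.001 and 0.024 m and value of joint clip_jaw between -0.08 and 0.12 rad and angle between clip_pivot's own z axis and vertical below 0.3 rad), for 0.2 s.
2. every carrier is in the track, closed up against the end stop, the clip still off the track (x of carrier1_c in the frame of track between -0.006 and 0.006 m and y of carrier1_c in the frame of track between -0.075 and 0.069 m and z of carrier1_c in the frame of track between 0.032 and 0.041 m and angle between each of carrier1_c, carrier2_c, carrier3_c's own z axis and vertical below 0.08 rad and (y of carrier1_c in the frame of track below -0.064 m or distance between carrier1_c and carrier2_c below 0.071 m or distance between carrier1_c and carrier3_c below 0.071 m) and x of carrier2_c in the frame of track between -0.006 and 0.006 m and y of carrier2_c in the frame of track between -0.075 and 0.069 m and z of carrier2_c in the frame of track between 0.032 and 0.041 m and (y of carrier2_c in the frame of track below -0.064 m or distance between carrier2_c and carrier1_c below 0.071 m or distance between carrier2_c and carrier3_c below 0.071 m) and x of carrier3_c in the frame of track between -0.006 and 0.006 m and y of carrier3_c in the frame of track between -0.075 and 0.069 m and z of carrier3_c in the frame of track between 0.032 and 0.041 m and (y of carrier3_c in the frame of track below -0.064 m or distance between carrier3_c and carrier1_c below 0.071 m or distance between carrier3_c and carrier2_c below 0.071 m) and y of any of carrier1_c, carrier2_c, carrier3_c in the frame of track below -0.064 m and horizontal distance between clip_pivot and keeper_tab above 0.05 m), for 0.2 s.
At the end, for the whole second after the job is handed in: Every carrier that is present lies flat in the channel under the lips, the first within 5 mm of the end stop and each other within 5 mm of its neighbour; the clip grips the yellow tab, let go and upright, its hinge 1 to 24 mm above the tab's top edge and within 13 mm of its middle (x of carrier1_c in the frame of track between -0.006 and 0.006 m and y of carrier1_c in the frame of track between -0.075 and 0.069 m and z of carrier1_c in the frame of track between 0.032 and 0.041 m and angle between each of carrier1_c, carrier2_c, carrier3_c's own z axis and vertical below 0.08 rad and (y of carrier1_c in the frame of track below -0.064 m or distance between carrier1_c and carrier2_c below 0.071 m or distance between carrier1_c and carrier3_c below 0.071 m) and x of carrier2_c in the frame of track between -0.006 and 0.006 m and y of carrier2_c in the frame of track between -0.075 and 0.069 m and z of carrier2_c in the frame of track between 0.032 and 0.041 m and (y of carrier2_c in the frame of track below -0.064 m or distance between carrier2_c and carrier1_c below 0.071 m or distance between carrier2_c and carrier3_c below 0.071 m) and x of carrier3_c in the frame of track between -0.006 and 0.006 m and y of carrier3_c in the frame of track between -0.075 and 0.069 m and z of carrier3_c in the frame of track between 0.032 and 0.041 m and (y of carrier3_c in the frame of track below -0.064 m or distance between carrier3_c and carrier1_c below 0.071 m or distance between carrier3_c and carrier2_c below 0.071 m) and y of any of carrier1_c, carrier2_c, carrier3_c in the frame of track below -0.064 m and x of clip_pivot in the frame of keeper_tab between -0.005 and 0.005 m and y of clip_pivot in the frame of keeper_tab between -0.013 and 0.013 m and z of clip_pivot in the frame of keeper_tab between 0.001 and 0.024 m and value of joint clip_jaw between -0.08 and 0.12 rad and angle between clip_pivot's own z axis and vertical below 0.3 rad); the robot touches nothing.
It fails at once if a bystander is moved by more than 30 mm (distance of any of meter, spool, flux, driver, tweezers, screwtray, tin from where it was at the start of the episode above 0.03 m).
Of carrier1, carrier2, carrier3 only 2 to 3 are there at a start; the rules pass over those that are not, and their reading is None.
At some moment in a run one of carrier1, carrier2, carrier3 may be knocked a few centimetres aside while the robot is not near it.
It also fails if it takes over 210 s, if anything falls off the work surface, if the arm or the gripper's body presses on something with over 40 N, if the wrist force passes 120 N, or if a joint passes its speed limit or range.

## Working session

There is one attempt and no reset: what is moved stays moved. The work goes in short steps, Python scripts to look and compute and a tool call to move; the robot and the scene stay as the last step left them, time stands still between calls to the robot, and variables do not carry over. Pictures are saved under pics/ and viewed, and the job is handed in when it is done.

Besides the shell and the picture viewer there is one more tool, called after ">>>" as name(argument=value, ...), one argument or row to a line, values as JSON. servo_tool: Moves the arm, as the interface text tells. Its arguments: {"type":"object","properties":{"increments":{"type":"string"},"grip_force":{"type":"number"}},"required":["increments"]}

```bash
mkdir -p pics; ls
cat > h.py <<'E'
import numpy as np, cv2
from plant import ctrl
def grab(n):
    info=ctrl.camera_info(n); p,d=ctrl.read_camera(n)
    return p,d,np.array(info["camera_matrix"]),np.array(info["world_to_cam"])
def save(n,p): cv2.imwrite(f"pics/{n}.png",cv2.cvtColor(p,cv2.COLOR_RGB2BGR))
def cloud(d,K,T):
    v,u=np.mgrid[0:480,0:640]
    P=np.stack([(u-K[0,2])/K[0,0]*d,(v-K[1,2])/K[1,1]*d,d],-1)
    Ti=np.linalg.inv(T); return P@Ti[:3,:3].T+Ti[:3,3]
def ray(px,K,T,z):
    Ti=np.linalg.inv(T); r=Ti[:3,:3]@np.array([(px[0]-K[0,2])/K[0,0],(px[1]-K[1,2])/K[1,1],1]); o=Ti[:3,3]
    return o+r*(z-o[2])/r[2]
E
python3 - <<'E'
from h import *
for n in ["scene","top"]:
    p,d,K,T=grab(n); save(n+"0",p); np.savez(n+"0.npz",p=p,d=d,K=K,T=T); print(n,K.round(1).tolist(),T.round(3).tolist())
p,d,K,T=grab("wrist"); save("wrist0",p)
s=ctrl.get_state(); print(s)
E
```

```text
pics
scene [[481.9, 0.0, 321.9], [0.0, 481.9, 242.1], [0.0, 0.0, 1.0]] [[-0.878, 0.479, 0.017, 0.486], [0.386, 0.728, -0.567, -0.161], [-0.284, -0.491, -0.823, 1.322], [0.0, 0.0, 0.0, 1.0]]
top [[553.7, 0.0, 323.3], [0.0, 553.7, 240.3], [0.0, 0.0, 1.0]] [[0.02, -1.0, -0.003, -0.007], [-0.99, -0.019, -0.136, 0.581], [0.136, 0.005, -0.991, 1.46], [0.0, 0.0, 0.0, 1.0]]
{'time': 0.15, 'qpos': array([-1.36098833e+00,  2.87004600e-01,  1.57780728e+00,  1.49649546e-05,
        1.27860347e+00, -1.50016566e-01]), 'dq': array([ 0.00025656, -0.00334301, -0.00342354, -0.00028436, -0.00116105,
        0.00096922]), 'joint_efforts': array([ 1.23690566e-03, -4.06599319e+01, -2.93140823e+01, -1.58628568e-04,
        3.95578507e-03, -5.66150817e-06]), 'eef_pos': array([ 0.23759541, -0.63129811,  0.24425473]), 'tcp_rot': array([ 9.83859371e-01,  1.78941070e-01, -2.00811030e-05, -9.11152268e-04]), 'contact_force': array([-0.09330413, -0.31249776,  0.55117096]), 'wrist_torque': array([-0.02828335, -0.05368488, -0.01502768]), 'opening': 1.0031556347045913}
```

View pics/scene0.png

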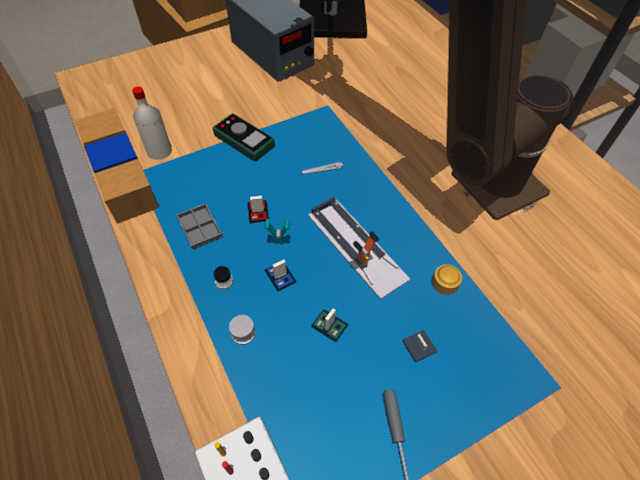

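View pics/top0.png

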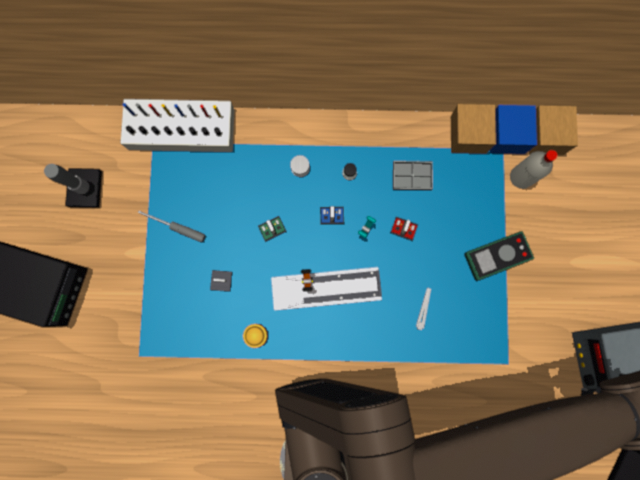

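View pics/wrist0.png

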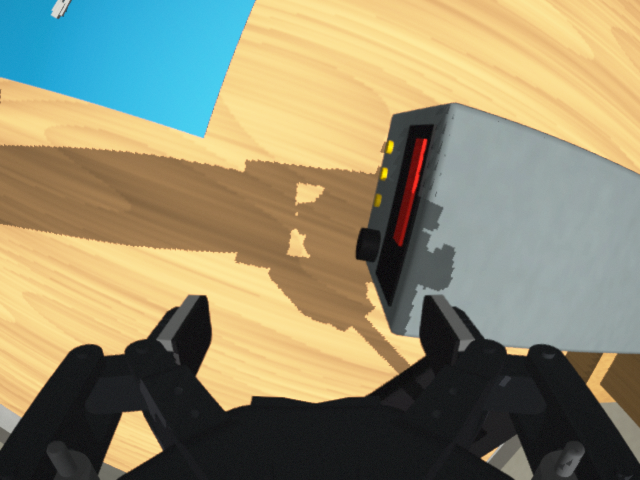

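Run:
```python
from h import *
z=np.load("top0.npz"); p=z["p"]
c=cv2.resize(p[200:320,205:435],None,fx=3.45,fy=3.45,interpolation=cv2.INTER_CUBIC); save("c_top",c); print(c.shape)
z=np.load("scene0.npz"); p=z["p"]
c=cv2.resize(p[180:370,240:450],None,fx=3.1,fy=3.1,interpolation=cv2.INTER_CUBIC); save("c_sc",c); print(c.shape)
for n,pts in [("top",[(332,214,),(272,228),(404,228),(307,280),(221,280),(368,228)])]:
    z=np.load(n+"0.npz")
    C=cloud(z["d"],z["K"],z["T"])
    for u,v in pts: print(u,v,C[v,u].round(3), ray((u,v),z["K"],z["T"],0).round(3))
```

```text
(414, 794, 3)
(589, 651, 3)
332 214 [ 0.649 -0.017  0.062] [ 0.661 -0.018  0.   ]
272 228 [0.608 0.143 0.062] [0.618 0.149 0.   ]
404 228 [ 0.617 -0.212  0.047] [ 0.625 -0.219  0.   ]
307 280 [0.471 0.046 0.061] [0.475 0.048 0.   ]
221 280 [0.468 0.278 0.036] [0.47  0.285 0.   ]
368 228 [ 0.617 -0.116  0.035] [ 0.623 -0.119  0.   ]
```

View pics/c_top.png

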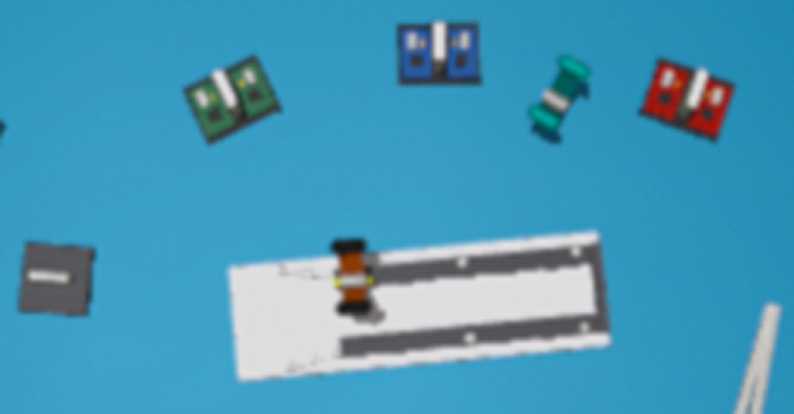

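View pics/c_sc.png

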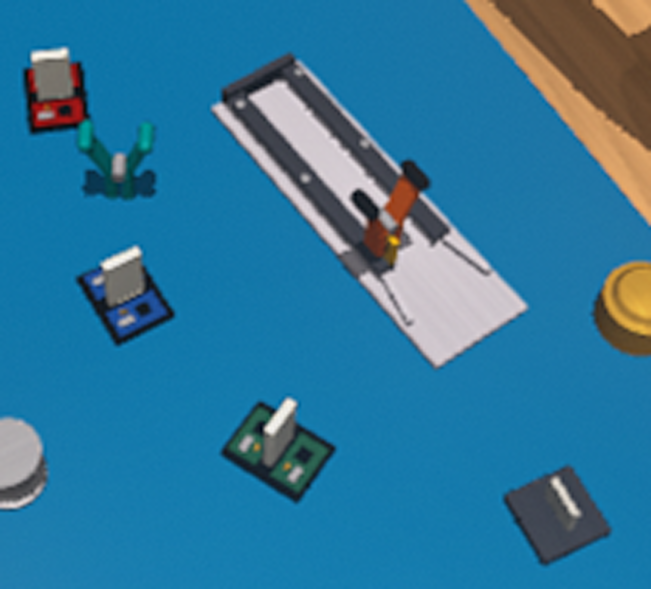

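```bash
cat >> h.py <<'E'
from scipy.spatial.transform import Rotation as Ro
def plan(pos,yaw=None,down=True):
    """increment (rotvec rad, shift cm) in tool axes from the measured pose to tool-down pose, tool x at yaw (nearest of the half turns is NOT taken)"""
    s=ctrl.get_state(); R=Ro.from_quat(s["tcp_rot"]); e=s["eef_pos"]
    if yaw is None:
        x=R.as_matrix()[:,0]; yaw=np.arctan2(x[1],x[0])
    Rt=Ro.from_matrix(np.array([[np.cos(yaw),np.sin(yaw),0],[np.sin(yaw),-np.cos(yaw),0],[0,0,-1]]))
    dr=(R.inv()*Rt).as_rotvec(); dt=R.inv().apply(np.array(pos)-e)*100
    print("turn",dr.round(4),"shift cm",dt.round(3),"| dist",np.linalg.norm(dt).round(2),"deg",np.degrees(np.linalg.norm(dr)).round(1))
def st():
    s=ctrl.get_state(); x=Ro.from_quat(s["tcp_rot"]).as_matrix()[:,0]
    print("t",round(s["time"],2),"p",s["eef_pos"].round(4),"yaw",np.arctan2(x[1],x[0]).round(4),"F",s["contact_force"].round(1),"op",round(s["opening"],3),"q",s["qpos"].round(2))
E
python3 - <<'E'
from h import *
z=np.load("top0.npz"); p=z["p"];C=cloud(z["d"],z["K"],z["T"]); hsv=cv2.cvtColor(p,cv2.COLOR_RGB2HSV)
def rect(name,m,sel):
    m=m&sel
    n,l,s,c=cv2.connectedComponentsWithStats(m.astype(np.uint8))
    i=1+np.argmax(s[1:,4]); P=C[l==i]; r=cv2.minAreaRect((P[:,:2]*1000).astype(np.float32))
    print(name,s[i,4],"centre mm",np.round(r[0],1),"size",np.round(r[1],1),"ang",round(r[2],2),"z med",np.median(P[:,2]).round(4), "zmax",P[:,2].max().round(3))
    return l==i
sel=np.zeros((480,640),bool); sel[255:325,260:395]=1
notblue=~((hsv[...,0]>95)&(hsv[...,0]<108)&(hsv[...,1]>150))
rect("track all",notblue&(C[...,2]<0.027),sel)
sel[:]=0; sel[260:300,200:245]=1; rect("rest",notblue,sel)
rect("rest tab",notblue&(C[...,2]>.028),sel)
sel[:]=0; sel[210:245,250:295]=1; rect("green",notblue,sel);rect("g handle",C[...,2]>.05,sel)
sel[:]=0; sel[200:228,315:350]=1; rect("bluec", C[...,2]>.003,sel);rect("b handle",C[...,2]>.05,sel)
sel[:]=0; sel[210:245,385:425]=1; rect("red",notblue,sel);rect("r handle",C[...,2]>.05,sel)
sel[:]=0; sel[260:310,285:340]=1; rect("clip",C[...,2]>.055,sel)
print("mat z",np.median(C[320:340,300:400,2]))
E
```

```text
track all 3666 centre mm [453.7  -4.5] size [ 96.6 302.6] ang 6.69 z med 0.0065 zmax 0.027
rest 418 centre mm [441.  152.7] size [332.1  60.8] ang 77.8 z med 0.0094 zmax 1.525
rest tab 23 centre mm [426.  145.9] size [314.2   8.4] ang 73.06 z med 0.0359 zmax 1.525
green 422 centre mm [503.8  89.8] size [312.6  64.7] ang 27.94 z med 0.0061 zmax 1.525
g handle 30 centre mm [615.2 148.6] size [27.5  6.1] ang 28.12 z med 0.0591 zmax 0.065
bluec 382 centre mm [653.  -19.4] size [59.2 86.6] ang 1.49 z med 0.0068 zmax 0.067
b handle 33 centre mm [655.1 -17.1] size [27.3  5.5] ang 0.86 z med 0.0592 zmax 0.067
red 429 centre mm [ 502.3 -134.7] size [ 73.3 357. ] ang 55.4 z med 0.007 zmax 1.525
r handle 35 centre mm [ 622.9 -218. ] size [ 7.5 31.7] ang 71.54 z med 0.059 zmax 0.066
clip 187 centre mm [468.5  45.8] size [57.9 26. ] ang 4.83 z med 0.0953 zmax 0.113
mat z 8.811543482334372e-05
```

Run:
```python
from h import *
i=ctrl.camera_info("wrist"); print(np.array(i["camera_matrix"]).round(1).tolist(), {k:v for k,v in i.items() if k not in("camera_matrix","world_to_cam")})
s=ctrl.get_state(); Ti=np.linalg.inv(i["world_to_cam"]); R=Ro.from_quat(s["tcp_rot"])
print("cam in tool",R.inv().apply(Ti[:3,3]-s["eef_pos"]).round(4)); print((R.inv().as_matrix()@Ti[:3,:3]).round(3))
plan([0.5,-0.25,0.35],1.57)
```

```text
[[371.6, 0.0, 315.1], [0.0, 371.6, 236.2], [0.0, 0.0, 1.0]] {}
cam in tool [ 0.0714  0.0006 -0.1294]
[[-0.001 -0.961 -0.278]
 [ 1.    -0.001 -0.001]
 [ 0.    -0.278  0.961]]
turn [-0.0014 -0.0013 -1.2102] shift cm [ 37.989 -26.468 -10.516] | dist 47.48 deg 69.3
```

>>> servo_tool(
  increments="0 0 -1.21 38 -26.5 -10.5 8.5;0 0 -1.21 38 -26.5 -10.5 8.5;0 0 -1.21 38 -26.5 -10.5 8.5;0 0 -1.21 38 -26.5 -10.5 8.5;0 0 -1.21 38 -26.5 -10.5 8.5;0 0 -1.21 38 -26.5 -10.5 8.5;0 0 -1.21 38 -26.5 -10.5 8.5;0 0 -1.21 38 -26.5 -10.5 8.5;0 0 -1.21 38 -26.5 -10.5 8.5;0 0 -1.21 38 -26.5 -10.5 8.5",
  grip_force=20,
)

```text
time: 0.98
eef_pos: [0.4684, -0.2949, 0.3377]
tcp_rot: [0.706, 0.709, 0.0, -0.0]
contact_force: [0.7, -0.2, 0.2]
opening: 0.996
```

Run:
```python
from h import *
st(); plan([0.48,-0.02,0.30],np.pi/2+np.radians(5.5))
```

```text
t 0.98 p [ 0.4684 -0.2949  0.3377] yaw 1.5752 F [ 0.7 -0.2  0.2] op 0.996 q [-0.75 -0.04  1.77  0.    1.41 -0.75]
turn [-0.0001 -0.0002 -0.0916] shift cm [27.48   1.281  3.77 ] | dist 27.77 deg 5.2
```

>>> servo_tool(
  increments="0 0 -0.09 27.5 1.3 3.8 8.5;0 0 -0.09 27.5 1.3 3.8 8.5;0 0 -0.09 27.5 1.3 3.8 8.5;0 0 -0.09 27.5 1.3 3.8 8.5;0 0 -0.09 27.5 1.3 3.8 8.5;0 0 -0.09 27.5 1.3 3.8 8.5;0 0 -0.09 27.5 1.3 3.8 8.5;0 0 -0.09 27.5 1.3 3.8 8.5;0 0 -0.09 27.5 1.3 3.8 8.5;0 0 -0.09 27.5 1.3 3.8 8.5",
)

```text
time: 1.82
eef_pos: [0.4811, -0.0221, 0.2994]
tcp_rot: [0.675, 0.738, -0.0, 0.0]
contact_force: [-0.2, -0.6, -0.1]
opening: 0.997
```

```bash
cat >> h.py <<'E'
def wcloud(d,K,T):
    "wrist fisheye, depth along the axis -> world points"
    v,u=np.mgrid[0:480,0:640]; x=(u-K[0,2])/K[0,0]; y=(v-K[1,2])/K[1,1]; th=np.hypot(x,y)+1e-9
    k=np.tan(th)/th; P=np.stack([x*k*d,y*k*d,d],-1); Ti=np.linalg.inv(T); return P@Ti[:3,:3].T+Ti[:3,3]
def wray(px,K,T,z):
    x=(np.asarray(px,float)-K[:2,2])/K[0,0]; th=np.hypot(*x)+1e-9
    r=np.array([*(x/th*np.sin(th)),np.cos(th)]); Ti=np.linalg.inv(T); r=Ti[:3,:3]@r; o=Ti[:3,3]
    return o+r*(z-o[2])/r[2]
E
python3 - <<'E'
from h import *
st(); p,d,K,T=grab("wrist"); save("w1",p); np.savez("w1.npz",p=p,d=d,K=K,T=T)
E
```

```text
t 1.82 p [ 0.4811 -0.0221  0.2994] yaw 1.6602 F [-0.2 -0.6 -0.1] op 0.997 q [-0.26 -0.19  1.97 -0.    1.36 -0.35]
```

View pics/w1.png

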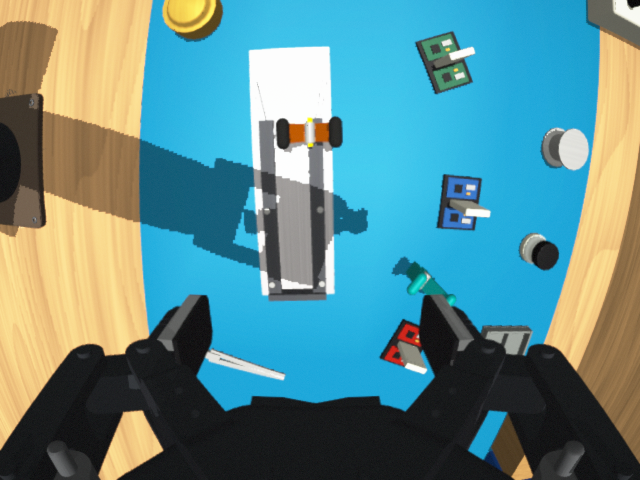

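Run:
```python
from h import *
z=np.load("w1.npz"); p,d,K,T=[z[k] for k in "pdKT"]; C=wcloud(d,K,T); hsv=cv2.cvtColor(p,cv2.COLOR_RGB2HSV)
print("mat z",np.median(C[250:280,350:380,2]), "floor",np.median(C[60:75,280:310,2]), "lip", np.median(C[200:205,318:321,2]))
def rect(name,m):
    n,l,s,c=cv2.connectedComponentsWithStats(m.astype(np.uint8)); i=1+np.argmax(s[1:,4]); P=C[l==i]
    r=cv2.minAreaRect((P[:,:2]*1000).astype(np.float32)); print(name,s[i,4],np.round(r[0],1),np.round(r[1],1),round(r[2],2),"z",np.percentile(P[:,2],[5,50,95]).round(3)); return r
sel=np.zeros((480,640),bool); sel[40:305,240:345]=1
Z=C[...,2]
rect("track",sel&(Z>.003)&(Z<.024)); rect("floor end",sel&(Z>.003)&(Z<.009)&(np.mgrid[0:480,0:640][0]<110))
ye=(hsv[...,0]>22)&(hsv[...,0]<35)&(hsv[...,1]>150)&(hsv[...,2]>90)&sel; print("yellow",[ (a.min(),a.max(),a.mean().round(1)) for a in np.nonzero(ye)[::-1]])
P=C[ye]; print("yellow pts", P.mean(0).round(4))
# side edges: left and right white boundary per row with depth z in range
for zz,rows in ((.006,range(55,110,10)),(.019,range(150,290,20))):
  for r in rows:
    cols=np.nonzero(sel[r]&(Z[r]>.003)&(Z[r]<.024))[0]; a,b=C[r,cols[0]],C[r,cols[-1]]
    print(r,cols[0],cols[-1],a.round(4),b.round(4))
cl=sel&(Z>.08); rect("clip handles",cl)
dk=sel&(Z>.06)&(hsv[...,2]<60); n,l,s,c=cv2.connectedComponentsWithStats(dk.astype(np.uint8))
for i in range(1,n):
    if s[i,4]>20: print("dark",s[i],C[l==i].mean(0).round(4), C[l==i].max(0).round(4),C[l==i].min(0).round(4))
```

```text
mat z 0.0015821240914996315 floor 0.0069132050434925485 lip 0.019766160281856238
track 17885 [454.1  -3.8] [ 97.2 301.3] 6.94 z [0.006 0.007 0.021]
floor end 4659 [440.7 107.6] [95.2 74.2] 5.16 z [0.005 0.007 0.008]
yellow [(np.int64(308), np.int64(313), np.float64(309.9)), (np.int64(118), np.int64(146), np.float64(132.8))]
yellow pts [0.4706 0.0461 0.0475]
55 249 339 [0.393  0.132  0.0031] [0.4947 0.139  0.0034]
65 245 342 [0.3895 0.1199 0.0031] [0.4991 0.1276 0.003 ]
75 250 343 [0.3973 0.1075 0.0081] [0.5013 0.116  0.0032]
85 241 341 [0.387  0.0961 0.0035] [0.5001 0.1041 0.0031]
95 243 336 [0.3903 0.0845 0.0032] [0.4955 0.0919 0.0034]
105 240 341 [0.3879 0.0726 0.0043] [0.5021 0.081  0.0034]
150 247 342 [0.3998 0.0211 0.004 ] [0.5081 0.0296 0.0032]
170 251 331 [ 0.4058 -0.0019  0.0031] [0.4976 0.0059 0.0078]
190 255 331 [ 0.4128 -0.0241  0.0091] [ 0.4999 -0.0173  0.006 ]
210 242 333 [ 0.3976 -0.0501  0.0037] [ 0.5044 -0.0403  0.0073]
230 251 333 [ 0.4095 -0.0738  0.0034] [ 0.5068 -0.064   0.008 ]
250 243 333 [ 0.4006 -0.0998  0.0039] [ 0.5093 -0.0888  0.0076]
270 249 332 [ 0.4087 -0.1255  0.0032] [ 0.5109 -0.1149  0.0063]
clip handles 513 [492.1  49.5] [24.2 24. ] 51.55 z [0.083 0.105 0.107]
dark [329 117  13  30 317] [0.4926 0.0493 0.1069] [0.4988 0.0622 0.4288] [0.4756 0.0368 0.102 ]
dark [277 119  12  30 308] [0.4482 0.0441 0.1078] [0.4756 0.0566 0.4288] [0.4424 0.0314 0.1017]
```

Run:
```python
from h import *
z=np.load("w1.npz"); p,d,K,T=[z[k] for k in "pdKT"]; hsv=cv2.cvtColor(p,cv2.COLOR_RGB2HSV)
g=cv2.GaussianBlur(cv2.cvtColor(p,cv2.COLOR_RGB2GRAY),(3,3),0).astype(float)
print(g[170,255:340:2].astype(int).tolist()); print(g[230,255:340:2].astype(int).tolist())
def line(name,pts,z):
    W=np.array([wray(q,K,T,z)[:2] for q in pts])*1000
    vx,vy,x0,y0=cv2.fitLine(W.astype(np.float32),cv2.DIST_HUBER,0,.01,.01).ravel(); th=np.degrees(np.arctan2(vy,vx))
    res=np.abs((W-[x0,y0])@[-vy,vx]); print(name,"pt",x0.round(1),y0.round(1),"ang",th.round(2),"res",res.max().round(2)); return (x0,y0),(vx,vy)
blue=(hsv[...,0]>95)&(hsv[...,0]<112)&(hsv[...,1]>110)
R=[];L=[]
for r in range(52,112,3):
    c=300
    while not blue[r,c]: c+=1
    R.append((c-.5,r)); c=300
    while not blue[r,c]: c-=1
    L.append((c+.5,r))
line("right edge z6",R,.006); line("left edge z6",L,.006)
F=[]
for c in range(255,325,3):
    r=80
    while not blue[r,c]: r-=1
    F.append((c,r+.5))
line("front edge y185",F,.006)
gx=cv2.Sobel(g,cv2.CV_64F,1,0,ksize=3)
A=[];B=[]
for r in list(range(158,205,3))+list(range(218,280,3)):
    a=gx[r,268:290]; A.append((268+np.argmax(a),r)); b=gx[r,300:318]; B.append((300+np.argmin(b),r))
a=line("slot -x edge z19",A,.019); b=line("slot +x edge z19",B,.019)
```

```text
[159, 178, 177, 131, 115, 114, 114, 118, 121, 123, 184, 254, 254, 254, 254, 254, 254, 254, 254, 254, 254, 254, 254, 254, 254, 254, 245, 163, 125, 123, 122, 122, 123, 128, 188, 251, 254, 254, 248, 193, 167, 168, 168]
[81, 122, 162, 184, 153, 75, 57, 56, 56, 56, 58, 82, 145, 156, 152, 152, 154, 152, 152, 153, 152, 152, 156, 153, 151, 153, 154, 151, 99, 57, 56, 56, 56, 57, 66, 117, 147, 153, 149, 117, 78, 75, 76]
right edge z6 pt 488.5 100.6 ang -83.25 res 0.66
left edge z6 pt 396.2 100.8 ang -83.7 res 0.59
front edge y185 pt 435.8 143.1 ang 6.59 res 0.69
slot -x edge z19 pt 441.5 -54.6 ang -83.52 res 0.58
slot +x edge z19 pt 478.9 -48.0 ang -83.52 res 1.21
```

```bash
cat >> h.py <<'E'
TH=np.radians(6.5); TX=np.array([np.cos(TH),np.sin(TH),0]); TY=np.array([-np.sin(TH),np.cos(TH),0]); TO=np.array([.4588,-.0408,0])
def tr(x,y,z): return TO+TX*x+TY*y+np.array([0,0,z])
def intr(P): q=np.asarray(P)-TO; return np.array([q@TX,q@TY,q[2]])
E
python3 - <<'E'
from h import *
z=np.load("w1.npz"); p,d,K,T=[z[k] for k in "pdKT"]
for q in [(310,118),(310,146),(309.9,132.3)]: print(intr(wray(q,K,T,.048)).round(4))
for q in [(284,133),(336,131)]: print(intr(wray(q,K,T,.106)).round(4))
st(); plan([.4705,.0470,.15],np.pi/2+TH)
E
```

```text
[0.0221 0.1002 0.048 ]
[0.0214 0.0715 0.048 ]
[0.0216 0.0856 0.048 ]
[1.00e-04 8.58e-02 1.06e-01]
[0.0448 0.0863 0.106 ]
t 1.87 p [ 0.4812 -0.0226  0.2995] yaw 1.659 F [ 0.6 -0.1  0.9] op 0.995 q [-0.26 -0.19  1.97 -0.    1.36 -0.35]
turn [ 0.0001  0.0005 -0.0253] shift cm [ 7.036 -0.453 14.949] | dist 16.53 deg 1.4
```

>>> servo_tool(
  increments="0 0 -0.025 7.05 -0.4 14.9 8.5;0 0 -0.025 7.05 -0.4 14.9 8.5;0 0 -0.025 7.05 -0.4 14.9 8.5;0 0 -0.025 7.05 -0.4 14.9 8.5;0 0 -0.025 7.05 -0.4 14.9 8.5;0 0 -0.025 7.05 -0.4 14.9 8.5;0 0 -0.025 7.05 -0.4 14.9 8.5",
)

```text
time: 2.45
eef_pos: [0.4725, 0.0466, 0.1524]
tcp_rot: [0.666, 0.746, 0.001, 0.001]
contact_force: [0.5, 0.9, 1.6]
opening: 0.994
```

Run:
```python
from h import *
st(); plan([.4711,.0472,.095],np.pi/2+TH)
```

```text
t 2.45 p [0.4725 0.0466 0.1524] yaw 1.6835 F [0.5 0.9 1.6] op 0.994 q [-0.12 -0.06  2.14 -0.    1.06 -0.23]
turn [ 0.003   0.0012 -0.0008] shift cm [ 0.079 -0.154  5.736] | dist 5.74 deg 0.2
```

>>> servo_tool(
  increments="0 0 0 0 -0.1 2.8 8.5;0 0 0 0 -0.1 4.5 8.5;0 0 0 0 -0.1 5.7 8.5;0 0 0 0 -0.1 5.7 8.5;0 0 0 0 -0.1 5.7 8.5;0 0 0 0 -0.1 5.7 8.5",
)

```text
time: 2.95
eef_pos: [0.4721, 0.047, 0.0961]
tcp_rot: [0.666, 0.746, 0.001, 0.002]
contact_force: [-0.1, 0.4, 1.0]
opening: 0.998
```

Run:
```python
from h import *
st(); print(intr(ctrl.get_state()["eef_pos"]).round(4)); p,d,K,T=grab("wrist"); save("w2",p); p,d,K,T=grab("scene"); save("s2",cv2.resize(p[140:330,300:480],None,fx=3,fy=3))
```

```text
t 2.95 p [0.4721 0.047  0.0961] yaw 1.6838 F [-0.1  0.4  1. ] op 0.998 q [-0.12  0.02  2.17 -0.    0.94 -0.23]
[0.0232 0.0857 0.0961]
```

View pics/w2.png

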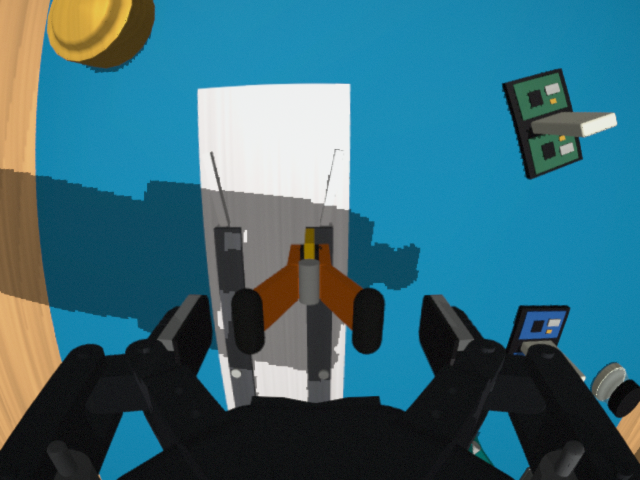

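View pics/s2.png

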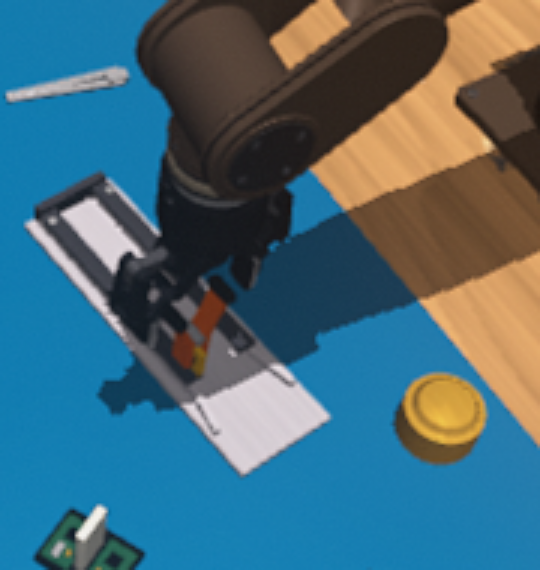

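>>> servo_tool(
  increments="0 0 0 0 -0.1 0 6.5;0 0 0 0 -0.1 0 5;0 0 0 0 -0.1 0 4;0 0 0 0 -0.1 0 3.4;0 0 0 0 -0.1 0 3.4;0 0 0 0 -0.1 0 3.4;0 0 0 0 -0.1 0 3.4;0 0 0 0 -0.1 0 3.4",
  grip_force=22,
)

```text
time: 3.72
eef_pos: [0.4707, 0.0477, 0.0952]
tcp_rot: [0.666, 0.746, 0.001, 0.002]
contact_force: [0.3, 0.2, 6.6]
opening: 0.415
```

Run:
```python
from h import *
st(); p,d,K,T=grab("wrist"); save("w3",p)
```

```text
t 3.72 p [0.4707 0.0477 0.0952] yaw 1.6848 F [0.3 0.2 6.6] op 0.415 q [-0.11  0.02  2.18  0.    0.94 -0.23]
```

View pics/w3.png

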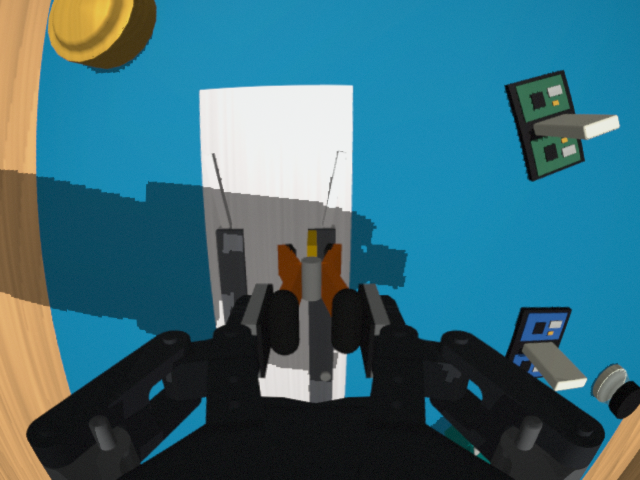

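>>> servo_tool(
  increments="0 0 0 0 0 -1.5 3.4;0 0 0 0 0 -3 3.4;0 0 0 0 0 -5 3.4;0 0 0 0 0 -7.5 3.4;0 0 0 0 0 -10 3.4;0 0 0 0 0 -10 3.4;0 0 0 0 0 -10 3.4",
)

```text
time: 4.35
eef_pos: [0.4696, 0.0478, 0.1946]
tcp_rot: [0.666, 0.746, 0.001, 0.001]
contact_force: [-0.2, -0.0, -1.2]
opening: 0.414
```

Run:
```python
from h import *
st(); p,d,K,T=grab("wrist"); save("w4",p); np.savez("w4.npz",p=p,d=d,K=K,T=T)
```

```text
t 4.35 p [0.4696 0.0478 0.1946] yaw 1.685 F [-0.2 -0.  -1.2] op 0.414 q [-0.11 -0.12  2.11 -0.    1.15 -0.23]
```

View pics/w4.png

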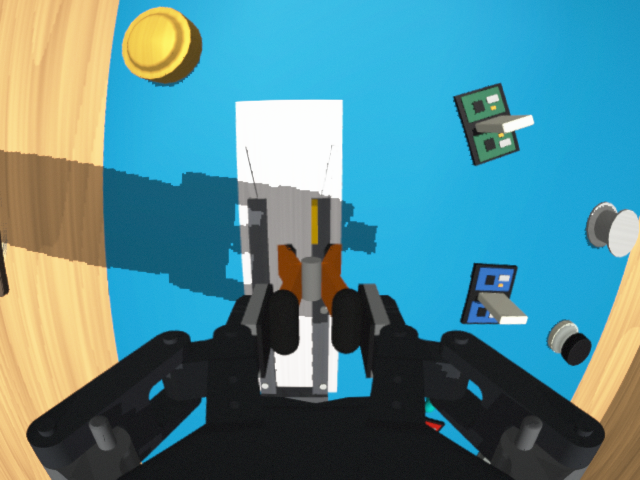

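>>> servo_tool(
  increments="0 0 0 4 0.7 0 3.4;0 0 0 8 1.1 0 3.4;0 0 0 12 1.4 0 3.4;0 0 0 12 1.4 0 3.4;0 0 0 12 1.4 0 3.4;0 0 0 12 1.4 0 3.4",
)

```text
time: 4.9
eef_pos: [0.468, 0.1685, 0.1914]
tcp_rot: [0.665, 0.747, -0.002, -0.001]
contact_force: [-0.2, -0.1, 0.2]
opening: 0.414
```

Run:
```python
from h import *
st(); p,d,K,T=grab("wrist"); save("w5",p); np.savez("w5.npz",p=p,d=d,K=K,T=T)
```

```text
t 4.9 p [0.468  0.1685 0.1914] yaw 1.6858 F [-0.2 -0.1  0.2] op 0.414 q [ 0.14 -0.06  2.05 -0.    1.15  0.03]
```

View pics/w5.png

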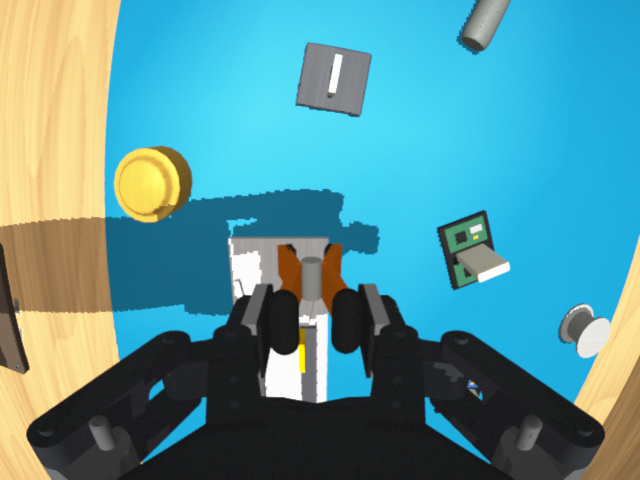

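Run:
```python
from h import *
z=np.load("w5.npz"); p,d,K,T=[z[k] for k in "pdKT"]; hsv=cv2.cvtColor(p,cv2.COLOR_RGB2HSV)
sel=np.zeros((480,640),bool); sel[35:125,285:380]=1
def rect(n,m,zz):
    q=np.argwhere(m)[:,::-1]; W=np.array([wray(a,K,T,zz)[:2] for a in q])*1000; r=cv2.minAreaRect(W.astype(np.float32)); print(n,len(q),np.round(r[0],1),np.round(r[1],1),round(r[2],2))
w=sel&(hsv[...,1]<60)&(hsv[...,2]>215); rect("tab top",w,.036); print(np.argwhere(w).min(0),np.argwhere(w).max(0))
b=sel&(hsv[...,1]<90)&(hsv[...,2]<190); b=cv2.morphologyEx(b.astype(np.uint8),cv2.MORPH_OPEN,np.ones((5,5)))>0; rect("base",b|w,.010)
save("c5",cv2.resize(p[35:125,285:380],None,fx=6,fy=6))
st()
```

```text
tab top 278 [470.  285.1] [30.2  5.5] 86.18
[ 54 329] [ 92 341]
base 4107 [469.8 284.7] [54.4 54.1] 86.41
t 4.95 p [0.4683 0.1679 0.1918] yaw 1.6844 F [-0.2 -0.1 -0.7] op 0.413 q [ 0.14 -0.06  2.05 -0.    1.15  0.03]
```

View pics/c5.png

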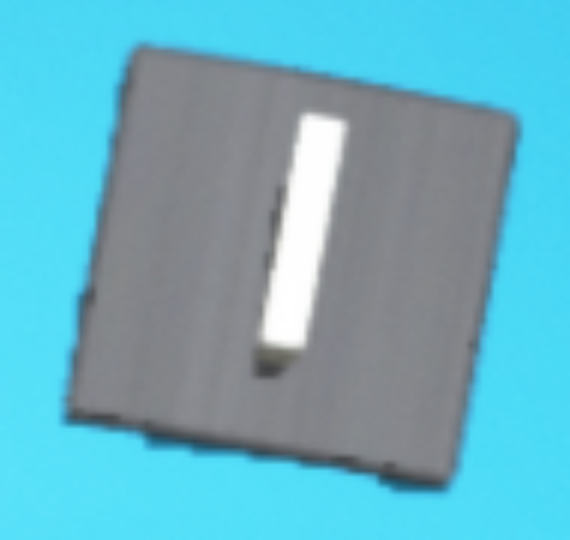

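Run:
```python
from h import *
plan([.472,.285,.15],1.506)
```

```text
turn [-0.0029  0.0008  0.1784] shift cm [11.592  1.704  4.172] | dist 12.44 deg 10.2
```

>>> servo_tool(
  increments="0 0 0.1 4 0.8 1.5 3.4;0 0 0.178 8 1.3 3 3.4;0 0 0.178 11.6 1.7 4.1 3.4;0 0 0.178 11.6 1.7 4.1 3.4;0 0 0.178 11.6 1.7 4.1 3.4;0 0 0.178 11.6 1.7 4.1 3.4",
)

```text
time: 5.45
eef_pos: [0.473, 0.2846, 0.1519]
tcp_rot: [0.73, 0.684, -0.001, 0.0]
contact_force: [0.3, -0.1, -0.1]
opening: 0.413
```

Run:
```python
from h import *
st(); plan([.472,.285,.081],1.506);p,d,K,T=grab("wrist"); save("w6",p); np.savez("w6.npz",p=p,d=d,K=K,T=T)
```

```text
t 5.45 p [0.473  0.2846 0.1519] yaw 1.5057 F [ 0.3 -0.1 -0.1] op 0.413 q [ 0.36  0.12  1.96 -0.    1.07  0.42]
turn [-0.0009  0.001  -0.0003] shift cm [ 0.044 -0.094  7.09 ] | dist 7.09 deg 0.1
```

View pics/w6.png

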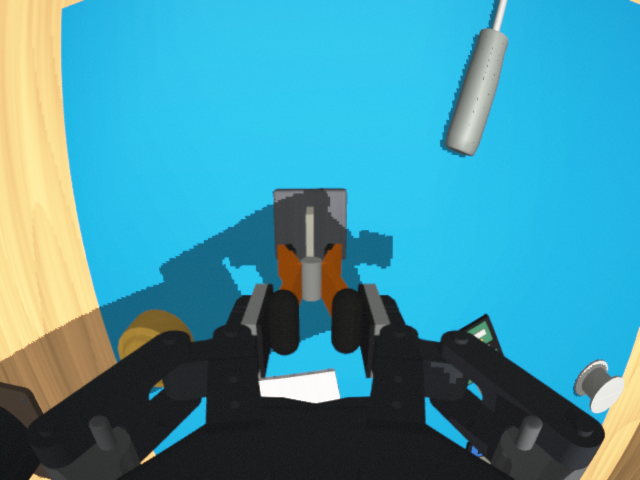

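>>> servo_tool(
  increments="0 0 0 0 -0.05 3 3.4;0 0 0 0 -0.05 5 3.4;0 0 0 0 -0.05 6.2 3.4;0 0 0 0 -0.05 7.1 3.4;0 0 0 0 -0.05 7.1 3.4;0 0 0 0 -0.05 7.1 3.4;0 0 0 0 -0.05 7.1 3.4",
)

```text
time: 6.08
eef_pos: [0.473, 0.2854, 0.0822]
tcp_rot: [0.73, 0.684, 0.001, 0.0]
contact_force: [-0.4, 0.5, 0.4]
opening: 0.415
```

Run:
```python
from h import *
st(); p,d,K,T=grab("wrist"); save("w7",p[140:380,180:460])
p,d,K,T=grab("scene"); save("s7",cv2.resize(p[250:400,360:500],None,fx=4,fy=4))
```

```text
t 6.08 p [0.473  0.2854 0.0822] yaw 1.5059 F [-0.4  0.5  0.4] op 0.415 q [ 0.36  0.21  1.99 -0.    0.94  0.42]
```

View pics/w7.png

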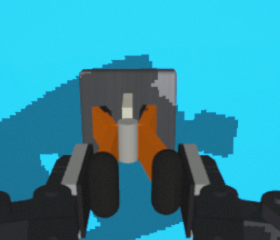

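View pics/s7.png

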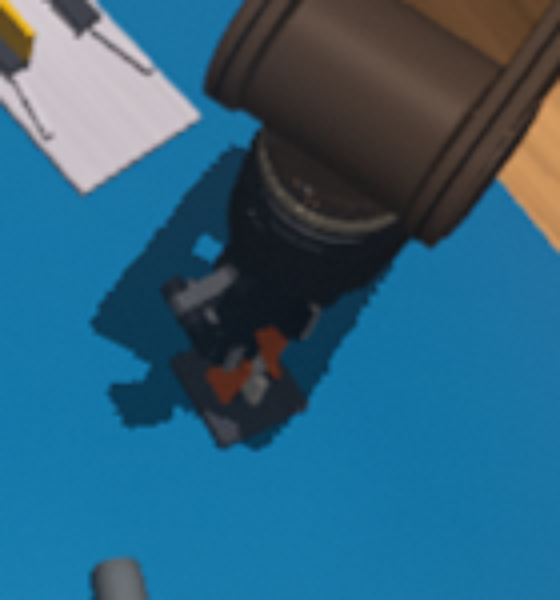

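Jaws straddle the white tab with no contact force. Release.

>>> servo_tool(
  increments="0 0 0 0 0 0 4.5;0 0 0 0 0 0 5.5;0 0 0 0 0 0 6.5;0 0 0 0 0 0 7.5;0 0 0 0 0 0 8.2;0 0 0 0 0 0 8.2;0 0 0 0 0 0 8.2;0 0 0 0 0 0 8.2",
)

```text
time: 6.85
eef_pos: [0.4723, 0.2858, 0.0815]
tcp_rot: [0.729, 0.684, 0.0, 0.0]
contact_force: [0.4, 1.0, -0.0]
opening: 0.96
```

Run:
```python
from h import *
st(); p,d,K,T=grab("wrist"); save("w8",p)
```

```text
t 6.85 p [0.4723 0.2858 0.0815] yaw 1.5068 F [ 0.4  1.  -0. ] op 0.96 q [ 0.36  0.21  1.99 -0.    0.94  0.42]
```

View pics/w8.png

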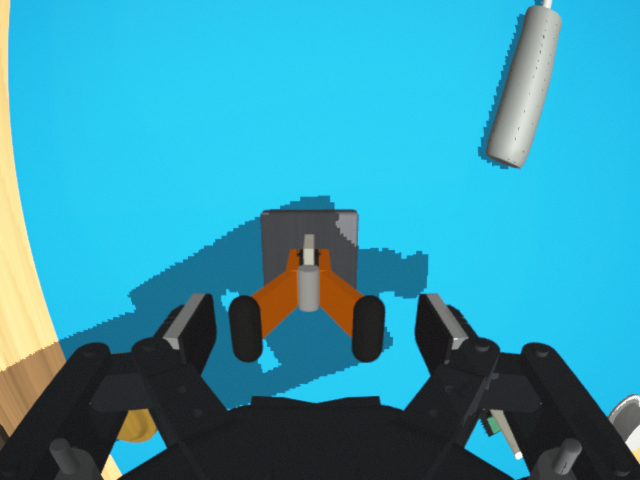

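>>> servo_tool(
  increments="0 0 0 0 0 -3 8.2;0 0 0 0 0 -6 8.2;0 0 0 0 0 -10 8.2;0 0 0 0 0 -14 8.2;0 0 0 0 0 -17 8.2;0 0 0 0 0 -17 8.2;0 0 0 0 0 -17 8.2",
)

```text
time: 7.48
eef_pos: [0.4735, 0.2863, 0.2544]
tcp_rot: [0.729, 0.684, 0.003, 0.001]
contact_force: [-0.6, -0.4, -0.8]
opening: 0.965
```

Run:
```python
from h import *
st(); plan([.60,.148,.25],.49);p,d,K,T=grab("scene"); save("s9",cv2.resize(p[150:450,200:500],None,fx=2,fy=2,interpolation=cv2.INTER_CUBIC)); np.savez("s9.npz",p=p,d=d,K=K,T=T)
```

```text
t 7.48 p [0.4735 0.2863 0.2544] yaw 1.5069 F [-0.6 -0.4 -0.8] op 0.965 q [0.36 0.01 1.87 0.   1.26 0.42]
turn [ 0.0036 -0.0049  1.0169] shift cm [-12.995  13.508   0.483] | dist 18.75 deg 58.3
```

View pics/s9.png

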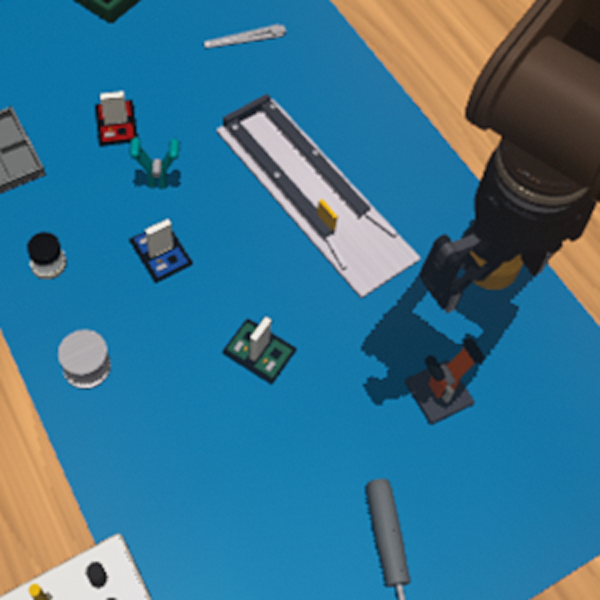

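Clip is upright on the rest (about (452,380) in the crop), yellow tab free. Next, the green carrier.

>>> servo_tool(
  increments="0 0 0.12 -4 4 0 5;0 0 0.24 -8 8 0 4;0 0 0.36 -13 13.5 0.5 3;0 0 0.48 -13 13.5 0.5 3;0 0 0.6 -13 13.5 0.5 3;0 0 0.72 -13 13.5 0.5 3;0 0 0.84 -13 13.5 0.5 3;0 0 0.96 -13 13.5 0.5 3;0 0 1.02 -13 13.5 0.5 3;0 0 1.02 -13 13.5 0.5 3",
)

```text
time: 8.37
eef_pos: [0.5975, 0.1471, 0.2431]
tcp_rot: [0.971, 0.24, -0.003, -0.0]
contact_force: [-0.1, 0.6, -0.6]
opening: 0.354
```

Run:
```python
from h import *
st();p,d,K,T=grab("wrist"); save("w10",p); np.savez("w10.npz",p=p,d=d,K=K,T=T)
```

```text
t 8.37 p [0.5975 0.1471 0.2431] yaw 0.4855 F [-0.1  0.6 -0.6] op 0.354 q [0.08 0.16 1.73 0.   1.26 1.16]
```

View pics/w10.png

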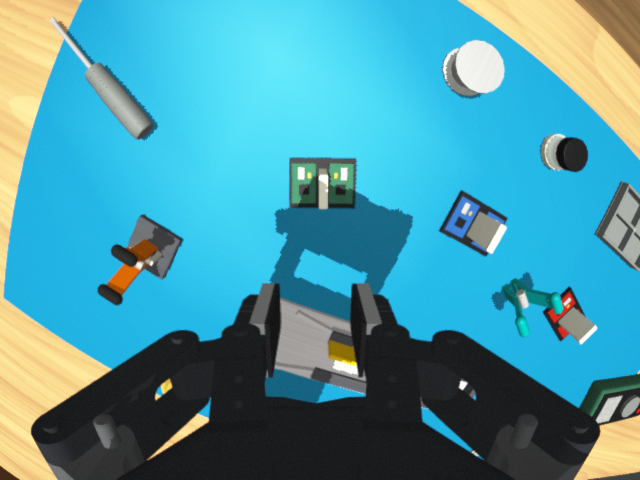

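```bash
cat >> h.py <<'E'
def carrier(p,K,T,u0,u1,v0,v1):
    hsv=cv2.cvtColor(p,cv2.COLOR_RGB2HSV); sel=np.zeros((480,640),bool); sel[v0:v1,u0:u1]=1
    blue=(hsv[...,0]>92)&(hsv[...,0]<107)&(hsv[...,1]>110)&(hsv[...,2]>60)
    m=(sel&~blue).astype(np.uint8); n,l,s,c=cv2.connectedComponentsWithStats(m); i=1+np.argmax(s[1:,4]); m=l==i
    out=[]
    for name,mm,zz in (("plate",m,.006),("handle top",m&(hsv[...,1]<45)&(hsv[...,2]>150),.060)):
        q=np.argwhere(mm)[:,::-1]; W=np.array([wray(a,K,T,zz)[:2] for a in q])*1000
        if name=="plate": W=W
        r=cv2.minAreaRect(W.astype(np.float32)); a=r[2] 
        print(name,len(q),"px",q.min(0),q.max(0),"c",np.round(r[0],1),"size",np.round(r[1],1),"ang",round(a,2))
E
python3 - <<'E'
from h import *
z=np.load("w10.npz"); p,d,K,T=[z[k] for k in "pdKT"]
carrier(p,K,T,275,370,145,218); save("c10",cv2.resize(p[145:225,275,:][None] if 0 else p[145:225,275:370],None,fx=6,fy=6))
E
```

```text
plate 3220 px [290 158] [355 209] c [617.2 149.3] size [51.6 64.4] ang 27.01
handle top 506 px [298 167] [347 208] c [620.4 152.3] size [35.1 41.4] ang 26.63
```

View pics/c10.png

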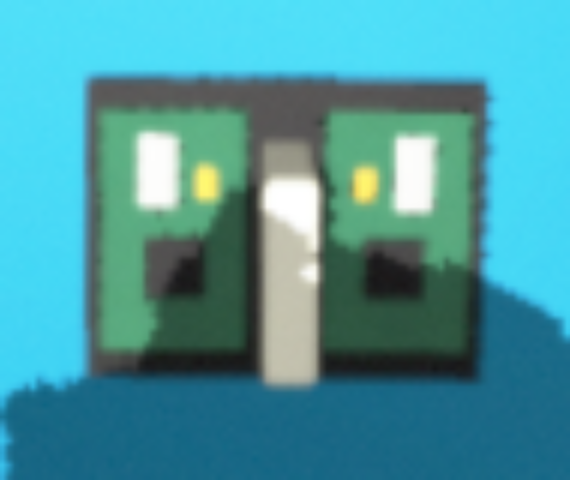

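Run:
```python
from h import *
z=np.load("w10.npz"); p,d,K,T=[z[k] for k in "pdKT"]
print(wray((323.3,191.7),K,T,.060)); plan([.6165,.149,.12],np.radians(27)); st()
```

```text
[0.61799535 0.14992938 0.06      ]
turn [-0.0019  0.0045  0.0167] shift cm [ 1.808  0.753 12.345] | dist 12.5 deg 1.0
t 8.42 p [0.5976 0.1472 0.2435] yaw 0.488 F [-0.9 -0.3 -0.3] op 0.349 q [0.08 0.16 1.73 0.   1.26 1.16]
```

>>> servo_tool(
  increments="0 0 0.016 1 0.5 4 3;0 0 0.016 1.9 0.75 8 3;0 0 0.016 1.9 0.75 12 3;0 0 0.016 1.9 0.75 14 3;0 0 0.016 1.9 0.75 14 3;0 0 0.016 1.9 0.75 14 3",
)

```text
time: 8.92
eef_pos: [0.6174, 0.1496, 0.104]
tcp_rot: [0.972, 0.234, -0.003, -0.0]
contact_force: [1.2, 0.2, 0.5]
opening: 0.348
```

Run:
```python
from h import *
st();plan([.6175,.1495,.042],np.radians(27));p,d,K,T=grab("wrist"); save("w11",p)
```

```text
t 8.92 p [0.6174 0.1496 0.104 ] yaw 0.472 F [1.2 0.2 0.5] op 0.348 q [ 0.08  0.35  1.77 -0.    1.02  1.18]
turn [-0.0019  0.0047  0.0007] shift cm [0.028 0.026 6.203] | dist 6.2 deg 0.3
```

View pics/w11.png

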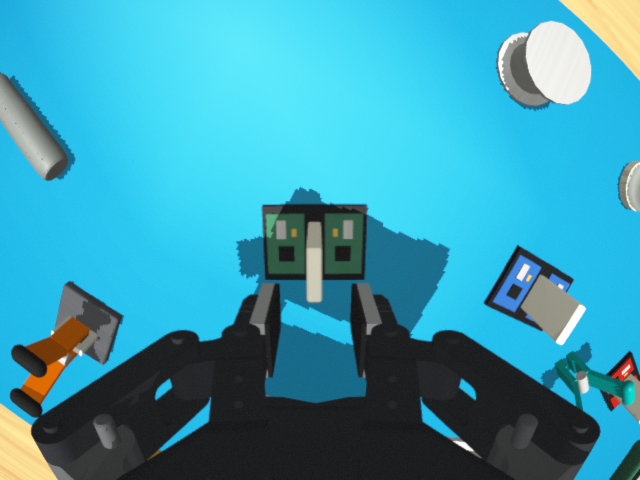

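>>> servo_tool(
  increments="0 0 0 0 0 3 3;0 0 0 0 0 5.2 3;0 0 0 0 0 6.2 3;0 0 0 0 0 6.2 3;0 0 0 0 0 6.2 2;0 0 0 0 0 6.2 1;0 0 0 0 0 6.2 0.4;0 0 0 0 0 6.2 0.4;0 0 0 0 0 6.2 0.4;0 0 0 0 0 6.2 0.4",
  grip_force=30,
)

```text
time: 9.8
eef_pos: [0.6209, 0.1499, 0.0471]
tcp_rot: [0.972, 0.233, 0.002, 0.0]
contact_force: [0.3, 0.5, 6.2]
opening: 0.088
```

Run:
```python
from h import *
st(); print(tr(0,.145,0), tr(0,.142,.1)); plan(tr(0,.145,.11),TH)
```

```text
t 9.8 p [0.6209 0.1499 0.0471] yaw 0.4709 F [0.3 0.5 6.2] op 0.088 q [0.08 0.43 1.79 0.   0.92 1.18]
[0.44238553 0.10326792 0.        ] [0.44272514 0.1002872  0.1       ]
turn [ 0.0009 -0.0045  0.3574] shift cm [-18.     -3.934  -6.37 ] | dist 19.5 deg 20.5
```

Run:
```python
from h import *
p,d,K,T=grab("wrist"); save("w12",p); st(); print(ctrl.get_state()["wrist_torque"])
```

```text
t 9.85 p [0.621  0.1499 0.0472] yaw 0.4708 F [-0.4 -0.7  5.7] op 0.086 q [0.08 0.43 1.79 0.   0.92 1.18]
[ 0.03596083  0.00072784 -0.04945662]
```

View pics/w12.png

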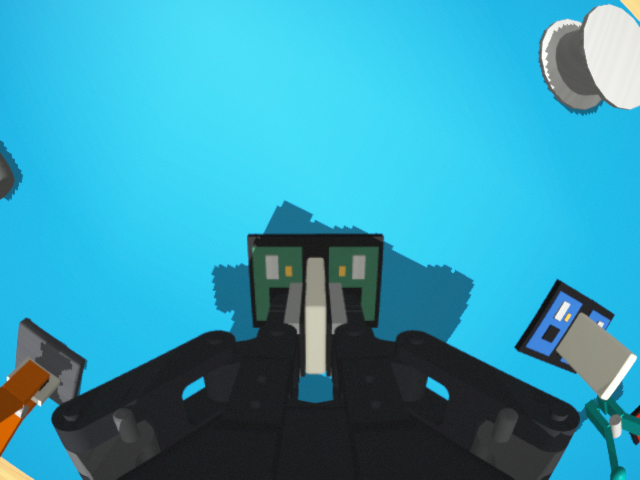

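>>> servo_tool(
  increments="0 0 0 0 0 -1 0.4;0 0 0 0 0 -3 0.4;0 0 0 0 0 -6 0.4;0 0 0 0 0 -8 0.4;0 0 0 0 0 -8 0.4;0 0 0 0 0 -8 0.4;0 0 0 0 0 -8 0.4",
)

```text
time: 10.43
eef_pos: [0.6179, 0.1496, 0.1231]
tcp_rot: [0.972, 0.233, -0.001, -0.0]
contact_force: [-0.4, -0.3, -1.3]
opening: 0.083
```

Run:
```python
from h import *
st(); p,d,K,T=grab("wrist"); save("w13",p);  plan(tr(0,.145,.11),TH)
```

```text
t 10.43 p [0.6179 0.1496 0.1231] yaw 0.4708 F [-0.4 -0.3 -1.3] op 0.083 q [ 0.08  0.32  1.76 -0.    1.05  1.18]
turn [-0.0008  0.0038  0.3574] shift cm [-17.702  -3.815   1.303] | dist 18.16 deg 20.5
```

View pics/w13.png

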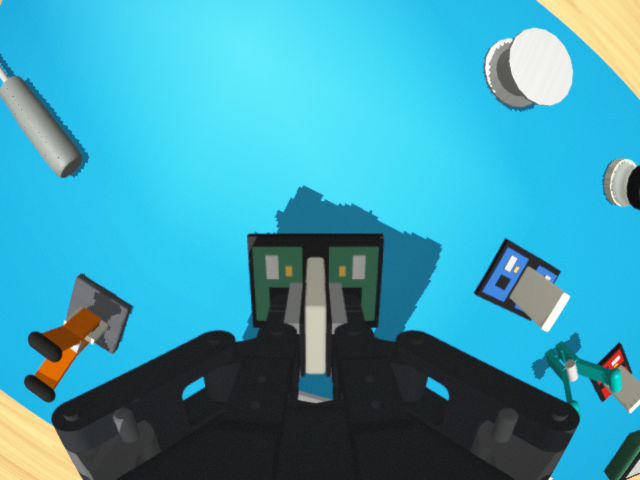

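```bash
cat >> h.py <<'E'
def held(p,K,T,name,h=.047,r0=225):
    "front plate edge and handle in tool frame (mm) from a wrist picture of a held carrier"
    s=ctrl.get_state(); R=Ro.from_quat(s["tcp_rot"]); e=s["eef_pos"]
    def tool(px,zrel):
        i=R.inv(); w=wray(px,K,T,e[2]+zrel); return (i.apply(w-e)*1000).round(1)
    return tool
E
python3 - <<'E'
from h import *
p,d,K,T=grab("wrist"); tool=held(p,K,T,"")
save("c13",cv2.resize(p[225:385,240:390],None,fx=3.7,fy=3.7))
for q in [(248,234.5),(383,234.5)]: print("plate front",tool(q,-.041))
E
```

```text
plate front [ 23.  -31.8  41. ]
plate front [22.9 33.4 40.8]
```

View pics/c13.png

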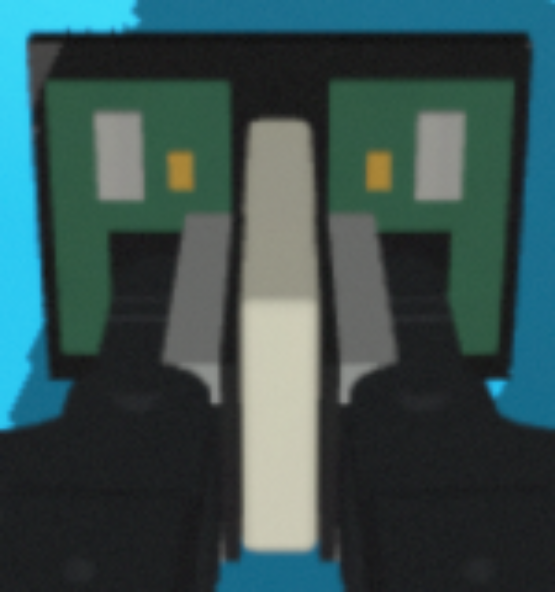

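Run:
```python
from h import *
st(); plan(tr(.0025,.148,.115),TH)
```

```text
t 10.53 p [0.6174 0.1496 0.122 ] yaw 0.4708 F [-0.6 -0.7 -1.4] op 0.088 q [ 0.08  0.33  1.77 -0.    1.05  1.18]
turn [-0.0009  0.0044  0.3573] shift cm [-17.355  -4.004   0.778] | dist 17.83 deg 20.5
```

>>> servo_tool(
  increments="0 0 0.1 -4 -1 0 0.4;0 0 0.2 -8 -2 0.4 0.4;0 0 0.3 -12 -3 0.8 0.4;0 0 0.357 -15.5 -3.6 0.8 0.4;0 0 0.357 -17.35 -4 0.8 0.4;0 0 0.357 -17.35 -4 0.8 0.4;0 0 0.357 -17.35 -4 0.8 0.4;0 0 0.357 -17.35 -4 0.8 0.4",
)

```text
time: 11.2
eef_pos: [0.4469, 0.1067, 0.1163]
tcp_rot: [0.998, 0.057, 0.0, -0.0]
contact_force: [0.0, 0.1, -1.0]
opening: 0.086
```

Run:
```python
from h import *
st(); print(intr(ctrl.get_state()["eef_pos"]).round(4)); p,d,K,T=grab("wrist"); save("w14",p); plan(tr(.0025,.148,.055),TH)
```

```text
t 11.2 p [0.4469 0.1067 0.1163] yaw 0.1137 F [ 0.   0.1 -1. ] op 0.086 q [ 0.01 -0.04  2.19  0.    0.99  1.47]
[0.0048 0.1479 0.1163]
turn [ 0.     -0.0007  0.0004] shift cm [-0.283 -0.013  6.154] | dist 6.16 deg 0.0
```

View pics/w14.png

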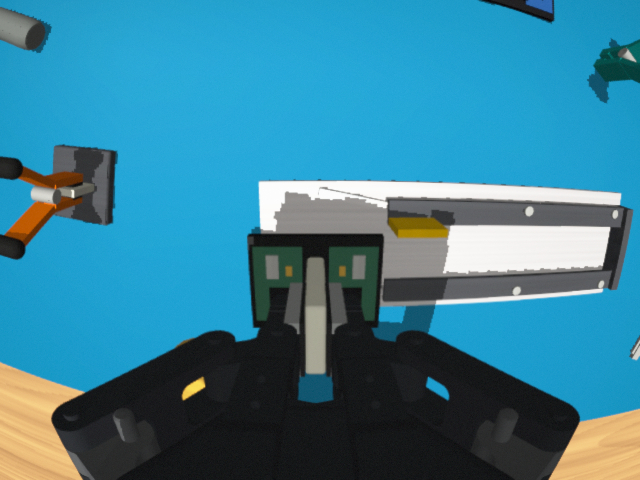

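>>> servo_tool(
  increments="0 0 0 -0.25 0 2.5 0.4;0 0 0 -0.25 0 4.5 0.4;0 0 0 -0.25 0 5.7 0.4;0 0 0 -0.25 0 6.1 0.4;0 0 0 -0.25 0 6.1 0.4;0 0 0 -0.25 0 6.1 0.4;0 0 0 -0.25 0 6.1 0.4",
)

```text
time: 11.83
eef_pos: [0.4451, 0.1064, 0.0563]
tcp_rot: [0.998, 0.057, 0.001, 0.0]
contact_force: [-0.6, -0.1, -0.2]
opening: 0.082
```

Run:
```python
from h import *
st(); print(intr(ctrl.get_state()["eef_pos"]).round(4)); p,d,K,T=grab("wrist"); save("w15",p)
```

```text
t 11.83 p [0.4451 0.1064 0.0563] yaw 0.114 F [-0.6 -0.1 -0.2] op 0.082 q [0.01 0.06 2.22 0.   0.85 1.47]
[0.003  0.1479 0.0563]
```

View pics/w15.png

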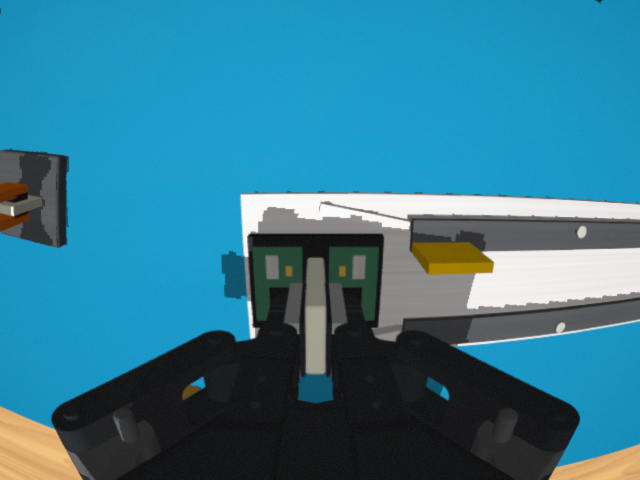

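>>> servo_tool(
  increments="0 0 0 -0.05 0 0.2 0.4;0 0 0 -0.05 0 0.2 0.4;0 0 0 -0.05 1 0.2 0.4;0 0 0 -0.05 2 0.2 0.4;0 0 0 -0.05 3 0.2 0.4;0 0 0 -0.05 4 0.2 0.4;0 0 0 -0.05 4.5 0.2 0.4;0 0 0 -0.05 4.5 0.2 0.4",
)

```text
time: 12.55
eef_pos: [0.4487, 0.0602, 0.0536]
tcp_rot: [0.998, 0.056, 0.0, 0.0]
contact_force: [0.4, -0.6, -1.0]
opening: 0.089
```

Run:
```python
from h import *
st(); print(intr(ctrl.get_state()["eef_pos"]).round(4)); p,d,K,T=grab("wrist"); save("w16",p)
```

```text
t 12.55 p [0.4487 0.0602 0.0536] yaw 0.1115 F [ 0.4 -0.6 -1. ] op 0.089 q [-0.09  0.06  2.24 -0.    0.85  1.37]
[0.0014 0.1015 0.0536]
```

View pics/w16.png

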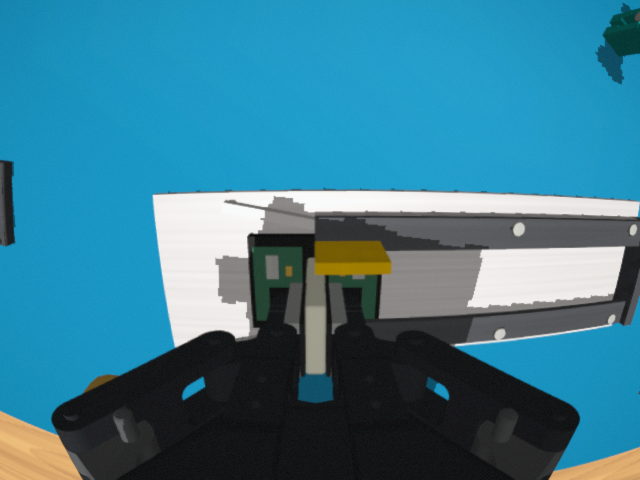

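>>> servo_tool(
  increments="0 0 0 0.05 1.5 0 0.4;0 0 0 0.05 3.2 0 0.4;0 0 0 0.05 5 0 0.4;0 0 0 0.05 7 0 0.4;0 0 0 0.05 9 0 0.4;0 0 0 0.05 11 0 0.4;0 0 0 0.05 13 0 0.4;0 0 0 0.05 15 0 0.4;0 0 0 0.05 15 0 0.4;0 0 0 0.05 15 0 0.4",
)

```text
time: 13.43
eef_pos: [0.466, -0.0878, 0.0534]
tcp_rot: [0.998, 0.056, -0.0, -0.0]
contact_force: [-0.9, 0.7, -0.4]
opening: 0.089
```

Run:
```python
from h import *
st(); print(intr(ctrl.get_state()["eef_pos"]).round(4))
```

```text
t 13.43 p [ 0.466  -0.0878  0.0534] yaw 0.1119 F [-0.9  0.7 -0.4] op 0.089 q [-0.4   0.1   2.19  0.    0.85  1.06]
[ 0.0018 -0.0475  0.0534]
```

>>> servo_tool(
  increments="0 0 0 0 0.8 0 0.4;0 0 0 0 1.5 0 0.4;0 0 0 0 2 0 0.4;0 0 0 0 2.3 0 0.4;0 0 0 0 2.6 0 0.4;0 0 0 0 2.6 0 0.4",
)

```text
time: 13.93
eef_pos: [0.4685, -0.1103, 0.0536]
tcp_rot: [0.998, 0.055, -0.001, -0.004]
contact_force: [-0.4, 11.4, 6.1]
opening: 0.084
```

Run:
```python
from h import *
st(); print(intr(ctrl.get_state()["eef_pos"]).round(4));p,d,K,T=grab("wrist"); save("w17",p)
```

```text
t 13.93 p [ 0.4685 -0.1103  0.0536] yaw 0.1108 F [-0.4 11.4  6.1] op 0.084 q [-0.45  0.12  2.17  0.01  0.86  1.01]
[ 0.0018 -0.0701  0.0536]
```

View pics/w17.png

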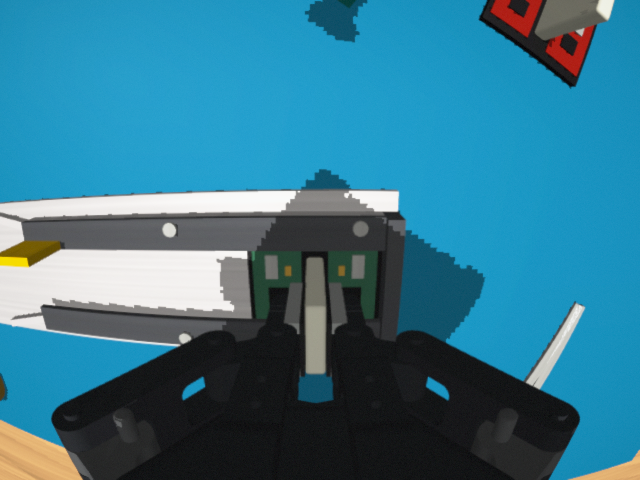

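>>> servo_tool(
  increments="0 0 0 0 -0.35 0 1;0 0 0 0 -0.35 0 2.2;0 0 0 0 -0.35 0 2.5;0 0 0 0 -0.35 0 2.5;0 0 0 0 -0.35 -3 2.5;0 0 0 0 -0.35 -6 2.5;0 0 0 0 -0.35 -10 2.5;0 0 0 0 -0.35 -10 2.5;0 0 0 0 -0.35 -10 2.5",
)

```text
time: 14.73
eef_pos: [0.4704, -0.111, 0.1567]
tcp_rot: [0.998, 0.057, 0.003, 0.002]
contact_force: [-0.3, 0.9, -0.6]
opening: 0.296
```

Run:
```python
from h import *
st();p,d,K,T=grab("wrist"); save("w18",p);plan([.605,-.213,.24],-.323)
```

```text
t 14.73 p [ 0.4704 -0.111   0.1567] yaw 0.1136 F [-0.3  0.9 -0.6] op 0.296 q [-0.44 -0.05  2.12 -0.    1.07  1.02]
turn [ 0.001  -0.0022  0.4366] shift cm [12.371 11.767 -8.53 ] | dist 19.09 deg 25.0
```

View pics/w18.png

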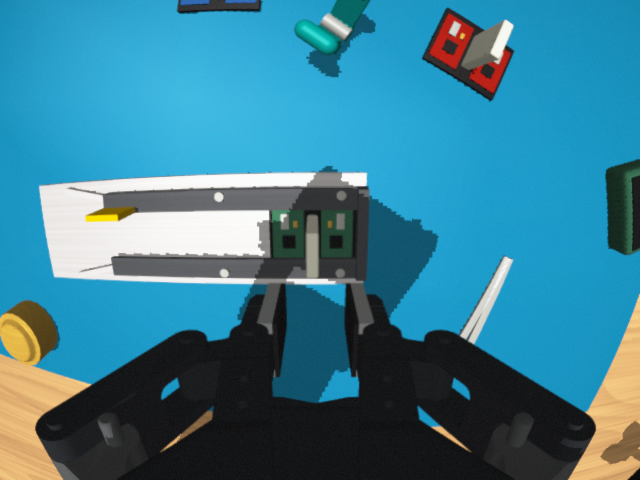

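>>> servo_tool(
  increments="0 0 0.1 0 0 -3.5 2.7;0 0 0.2 3 3 -7 3;0 0 0.3 6 6 -8.5 3;0 0 0.4 9 9 -8.5 3;0 0 0.436 12.4 11.8 -8.5 3;0 0 0.436 12.4 11.8 -8.5 3;0 0 0.436 12.4 11.8 -8.5 3;0 0 0.436 12.4 11.8 -8.5 3",
)

```text
time: 15.45
eef_pos: [0.6043, -0.2129, 0.2352]
tcp_rot: [0.987, -0.161, -0.003, -0.001]
contact_force: [-0.2, 0.2, -0.1]
opening: 0.355
```

Run:
```python
from h import *
st();p,d,K,T=grab("wrist"); save("w19",p); np.savez("w19.npz",p=p,d=d,K=K,T=T)
```

```text
t 15.45 p [ 0.6043 -0.2129  0.2352] yaw -0.3228 F [-0.2  0.2 -0.1] op 0.355 q [-0.5   0.22  1.67 -0.    1.25  1.4 ]
```

View pics/w19.png

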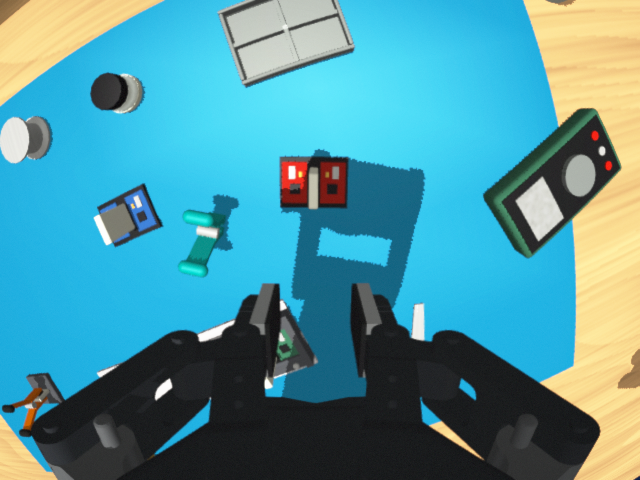

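Run:
```python
from h import *
z=np.load("w19.npz"); p,d,K,T=[z[k] for k in "pdKT"]
carrier(p,K,T,268,360,140,222); save("c19",cv2.resize(p[140:220,268:360],None,fx=6,fy=6)); st()
```

```text
plate 3357 px [280 157] [347 209] c [ 624.1 -217.1] size [65.1 51.4] ang 70.9
handle top 394 px [289 166] [317 208] c [ 631.  -210.9] size [23.1 35.4] ang 71.49
t 15.5 p [ 0.6038 -0.2123  0.2356] yaw -0.3223 F [ 0.  -0.2 -0.8] op 0.346 q [-0.5   0.22  1.67  0.    1.25  1.4 ]
```

View pics/c19.png

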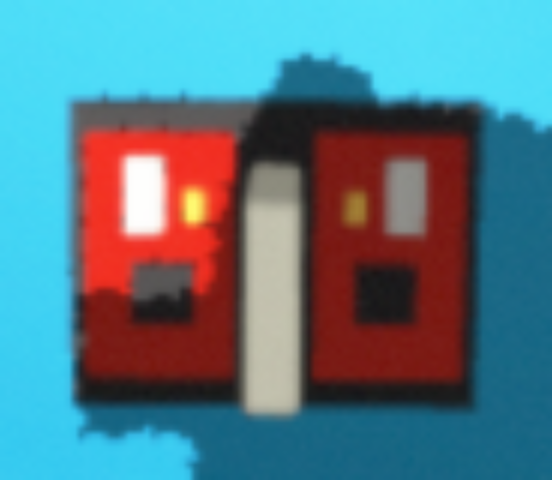

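Run:
```python
from h import *
z=np.load("w19.npz"); p,d,K,T=[z[k] for k in "pdKT"]
print(wray((313.3,191.5),K,T,.060)); plan([.624,-.217,.10],-.330)
```

```text
[ 0.62482026 -0.21780045  0.06      ]
turn [-0.0009  0.0051  0.0077] shift cm [ 2.139 -0.177 13.554] | dist 13.72 deg 0.5
```

>>> servo_tool(
  increments="0 0 0.01 1 -0.1 4 3;0 0 0.01 2.1 -0.15 8 3;0 0 0.01 2.1 -0.15 12 3;0 0 0.01 2.1 -0.15 13.5 3;0 0 0.01 2.1 -0.15 13.5 3;0 0 0.01 2.1 -0.15 13.5 3",
)

```text
time: 16.0
eef_pos: [0.6246, -0.2173, 0.1033]
tcp_rot: [0.986, -0.165, -0.001, -0.0]
contact_force: [-0.3, -0.8, 1.1]
opening: 0.353
```

Run:
```python
from h import *
st();plan([.6243,-.2173,.042],-.33);p,d,K,T=grab("wrist"); save("w20",p[150:400,200:440])
```

```text
t 16.0 p [ 0.6246 -0.2173  0.1033] yaw -0.3318 F [-0.3 -0.8  1.1] op 0.353 q [-0.49  0.4   1.71 -0.    1.04  1.41]
turn [-0.0003  0.0019 -0.0018] shift cm [-1.500e-02  6.000e-03  6.131e+00] | dist 6.13 deg 0.2
```

View pics/w20.png

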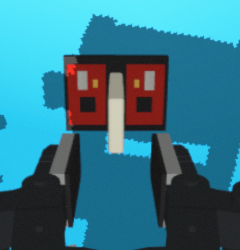

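>>> servo_tool(
  increments="0 0 0 0 0 3 3;0 0 0 0 0 5.2 3;0 0 0 0 0 6.1 3;0 0 0 0 0 6.1 3;0 0 0 0 0 6.1 2;0 0 0 0 0 6.1 1;0 0 0 0 0 6.1 0.4;0 0 0 0 0 6.1 0.4;0 0 0 0 0 6.1 0.4;0 0 0 0 0 6.1 0.4",
)

```text
time: 16.88
eef_pos: [0.6272, -0.219, 0.0454]
tcp_rot: [0.986, -0.165, 0.002, 0.001]
contact_force: [-0.1, 0.9, 6.5]
opening: 0.086
```

Run:
```python
from h import *
st()
```

```text
t 16.88 p [ 0.6272 -0.219   0.0454] yaw -0.3321 F [-0.1  0.9  6.5] op 0.086 q [-0.49  0.48  1.72  0.    0.94  1.41]
```

>>> servo_tool(
  increments="0 0 0 0 0 -1 0.4;0 0 0 0 0 -3 0.4;0 0 0 0 0 -6 0.4;0 0 0 0 0 -8 0.4;0 0 0 0 0 -8 0.4;0 0 0 0 0 -8 0.4;0 0 0 0 0 -8 0.4",
)

```text
time: 17.47
eef_pos: [0.6246, -0.2176, 0.1212]
tcp_rot: [0.986, -0.165, -0.001, -0.0]
contact_force: [-0.5, -0.2, -1.2]
opening: 0.089
```

Run:
```python
from h import *
st(); p,d,K,T=grab("wrist"); save("w21",p); save("c21",cv2.resize(p[220:390,230:400],None,fx=3.5,fy=3.5)); tool=held(p,K,T,"")
for q in [(248,234.5),(383,234.5)]: print("plate front",tool(q,-.0395))
plan(tr(.0025,.148,.125),TH)
```

```text
t 17.47 p [ 0.6246 -0.2176  0.1212] yaw -0.3322 F [-0.5 -0.2 -1.2] op 0.089 q [-0.49  0.38  1.7   0.    1.07  1.41]
plate front [ 23.8 -32.3  39.4]
plate front [23.8 32.5 39.4]
turn [-0.0014  0.0035 -0.4456] shift cm [-27.55  -24.768  -0.349] | dist 37.05 deg 25.5
```

View pics/c21.png

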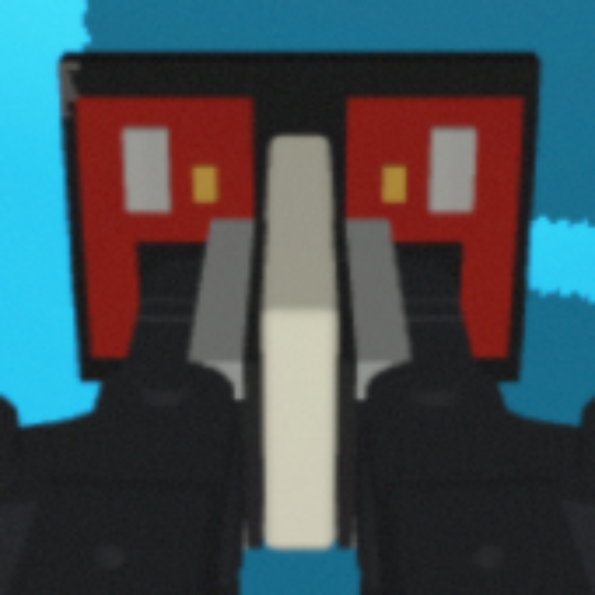

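>>> servo_tool(
  increments="0 0 0 -1 0.3 -3 0.4;0 0 -0.1 -4 1.3 -5 0.4;0 0 -0.2 -7 2.3 -5 0.4;0 0 -0.3 -9.5 3.2 -5 0.4;0 0 -0.4 -9.5 3.2 -5 0.4;0 0 -0.445 -9.5 3.2 -5 0.4;0 0 -0.445 -9.5 3.2 -5 0.4",
)

```text
time: 18.1
eef_pos: [0.5237, -0.2168, 0.1704]
tcp_rot: [0.998, 0.056, -0.002, -0.001]
contact_force: [0.2, -0.6, -0.8]
opening: 0.087
```

Run:
```python
from h import *
st(); plan(tr(.0025,.148,.125),TH)
```

```text
t 18.1 p [ 0.5237 -0.2168  0.1704] yaw 0.113 F [ 0.2 -0.6 -0.8] op 0.087 q [-0.57  0.13  1.91  0.    1.11  0.89]
turn [-0.0024  0.0029 -0.0005] shift cm [ -4.212 -33.007   4.629] | dist 33.6 deg 0.2
```

>>> servo_tool(
  increments="0 0 0 -4.2 -4 0 0.4;0 0 0 -4.2 -8 0 0.4;0 0 0 -4.2 -12 0 0.4;0 0 0 -4.2 -16 0 0.4;0 0 0 -4.2 -20 0 0.4;0 0 0 -4.2 -24 0 0.4;0 0 0 -4.2 -28 2 0.4;0 0 0 -4.2 -33 4.5 0.4;0 0 0 -4.2 -33 4.5 0.4;0 0 0 -4.2 -33 4.5 0.4",
)

```text
time: 18.93
eef_pos: [0.4427, 0.109, 0.1235]
tcp_rot: [0.998, 0.058, -0.004, -0.001]
contact_force: [0.2, -0.5, -1.3]
opening: 0.084
```

Run:
```python
from h import *
st(); print(intr(ctrl.get_state()["eef_pos"]).round(4)); plan(tr(.0025,.148,.0545),TH)
```

```text
t 18.93 p [0.4427 0.109  0.1235] yaw 0.1163 F [ 0.2 -0.5 -1.3] op 0.084 q [ 0.02 -0.06  2.19  0.    1.01  1.47]
[0.001  0.1507 0.1235]
turn [-0.0018  0.0081  0.0028] shift cm [0.206 0.278 6.9  ] | dist 6.91 deg 0.5
```

>>> servo_tool(
  increments="0 0 0 0 0 2.5 0.4;0 0 0 0 0 4.5 0.4;0 0 0 0 0 6 0.4;0 0 0 0 0 6.9 0.4;0 0 0 0 0 6.9 0.4;0 0 0 0 0 6.9 0.4;0 0 0 0 0 6.9 0.4",
)

```text
time: 19.52
eef_pos: [0.4473, 0.1055, 0.0593]
tcp_rot: [0.998, 0.056, 0.001, 0.0]
contact_force: [0.6, 0.5, -1.6]
opening: 0.085
```

Run:
```python
from h import *
st(); print(intr(ctrl.get_state()["eef_pos"]).round(4)); p,d,K,T=grab("wrist"); save("w22",p);plan(tr(.002,.148,.053),TH)
```

```text
t 19.52 p [0.4473 0.1055 0.0593] yaw 0.1121 F [ 0.6  0.5 -1.6] op 0.085 q [ 0.01  0.06  2.22 -0.    0.86  1.47]
[0.0052 0.1467 0.0593]
turn [ 0.0003 -0.0024 -0.0011] shift cm [-0.336 -0.125  0.661] | dist 0.75 deg 0.2
```

View pics/w22.png

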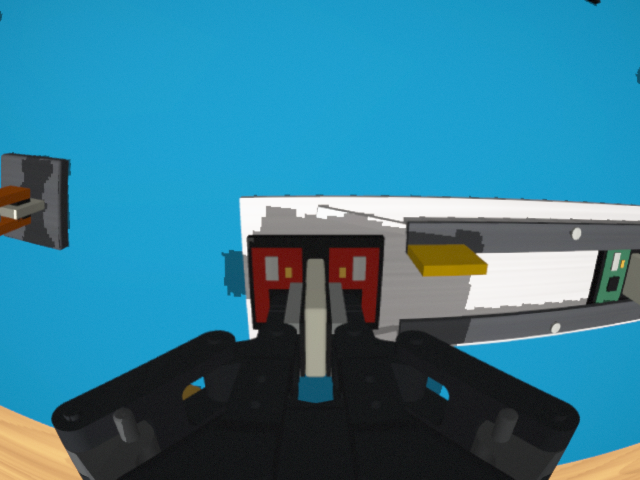

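>>> servo_tool(
  increments="0 0 0 -0.35 0 0.4 0.4;0 0 0 -0.35 0 0.65 0.4;0 0 0 -0.35 0 0.65 0.4;0 0 0 -0.35 1 0.65 0.4;0 0 0 -0.35 2 0.65 0.4;0 0 0 -0.35 3 0.65 0.4;0 0 0 -0.35 4 0.65 0.4;0 0 0 -0.35 4.5 0.65 0.4;0 0 0 -0.35 4.5 0.65 0.4",
)

```text
time: 20.32
eef_pos: [0.4483, 0.0593, 0.0521]
tcp_rot: [0.998, 0.055, 0.0, 0.0]
contact_force: [-0.0, 0.3, -1.0]
opening: 0.086
```

Run:
```python
from h import *
st(); print(intr(ctrl.get_state()["eef_pos"]).round(4)); p,d,K,T=grab("wrist"); save("w23",p)
```

```text
t 20.32 p [0.4483 0.0593 0.0521] yaw 0.1105 F [-0.   0.3 -1. ] op 0.086 q [-0.09  0.06  2.24 -0.    0.85  1.37]
[0.0009 0.1006 0.0521]
```

View pics/w23.png

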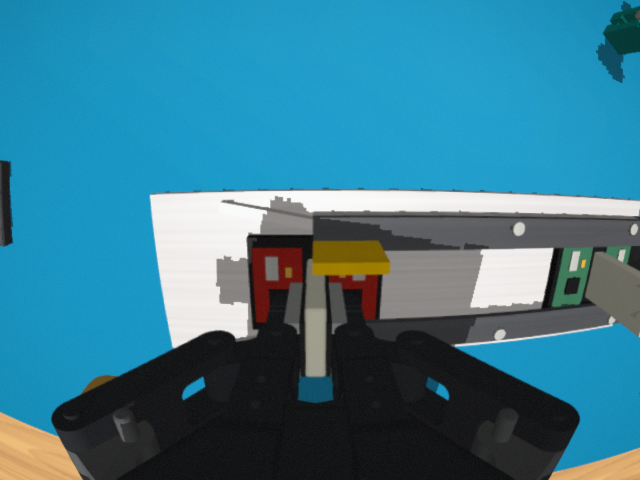

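>>> servo_tool(
  increments="0 0 0 0.1 1.5 0 0.4;0 0 0 0.1 3 0 0.4;0 0 0 0.1 5 0 0.4;0 0 0 0.1 7 0 0.4;0 0 0 0.1 8.5 0 0.4;0 0 0 0.1 9.6 0 0.4;0 0 0 0.1 10.4 0 0.4;0 0 0 0.1 10.9 0 0.4;0 0 0 0.1 10.9 0 0.4;0 0 0 0.1 10.9 0 0.4",
)

```text
time: 21.2
eef_pos: [0.4607, -0.0447, 0.0518]
tcp_rot: [0.998, 0.055, -0.001, -0.003]
contact_force: [-0.1, 9.4, 2.6]
opening: 0.088
```

Run:
```python
from h import *
st(); print(intr(ctrl.get_state()["eef_pos"]).round(4));p,d,K,T=grab("wrist"); save("w24",p)
```

```text
t 21.2 p [ 0.4607 -0.0447  0.0518] yaw 0.1105 F [-0.1  9.4  2.6] op 0.088 q [-0.32  0.08  2.21  0.01  0.85  1.14]
[ 0.0014 -0.0041  0.0518]
```

View pics/w24.png

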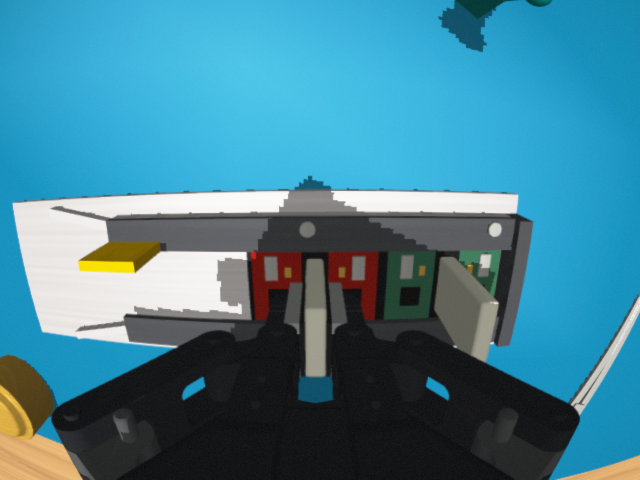

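>>> servo_tool(
  increments="0 0 0 0 -0.35 0 1;0 0 0 0 -0.35 0 2.2;0 0 0 0 -0.35 0 2.5;0 0 0 0 -0.35 0 2.5;0 0 0 0 -0.35 -3 2.5;0 0 0 0 -0.35 -6 2.5;0 0 0 0 -0.35 -10 2.5;0 0 0 0 -0.35 -14 2.5;0 0 0 0 -0.35 -14 2.5;0 0 0 0 -0.35 -14 2.5",
)

```text
time: 22.08
eef_pos: [0.4627, -0.0449, 0.1954]
tcp_rot: [0.998, 0.056, 0.003, 0.001]
contact_force: [0.4, 0.1, -0.5]
opening: 0.295
```

Run:
```python
from h import *
st();p,d,K,T=grab("wrist"); save("w25",p); plan([.633,-.02,.235],.016)
```

```text
t 22.08 p [ 0.4627 -0.0449  0.1954] yaw 0.1126 F [ 0.4  0.1 -0.5] op 0.295 q [-0.32 -0.15  2.13 -0.    1.15  1.14]
turn [ 0.001  -0.0021  0.0966] shift cm [17.356 -0.486 -4.189] | dist 17.86 deg 5.5
```

View pics/w25.png

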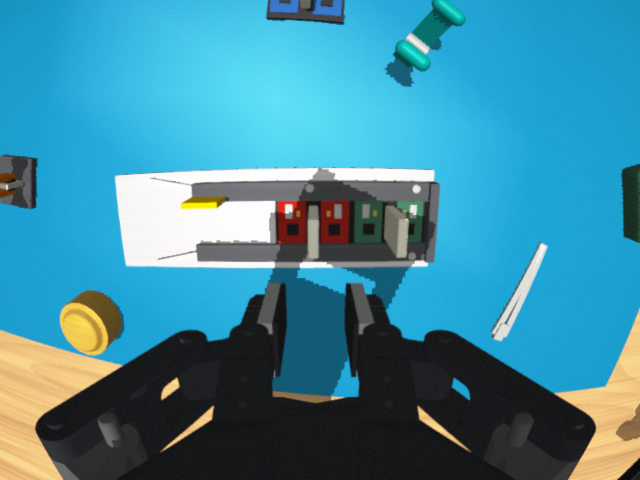

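>>> servo_tool(
  increments="0 0 0.1 4 0 -2 2.8;0 0 0.1 8 -0.3 -4 3;0 0 0.1 12 -0.5 -4.2 3;0 0 0.1 15 -0.5 -4.2 3;0 0 0.1 17.3 -0.5 -4.2 3;0 0 0.1 17.3 -0.5 -4.2 3;0 0 0.1 17.3 -0.5 -4.2 3;0 0 0.1 17.3 -0.5 -4.2 3",
)

```text
time: 22.8
eef_pos: [0.6306, -0.0195, 0.2313]
tcp_rot: [1.0, 0.006, -0.002, -0.0]
contact_force: [-0.8, -0.9, 0.0]
opening: 0.348
```

Run:
```python
from h import *
st();p,d,K,T=grab("wrist"); save("w26",p); np.savez("w26.npz",p=p,d=d,K=K,T=T)
```

```text
t 22.8 p [ 0.6306 -0.0195  0.2313] yaw 0.0127 F [-0.8 -0.9  0. ] op 0.348 q [-0.19  0.2   1.7  -0.    1.24  1.37]
```

View pics/w26.png

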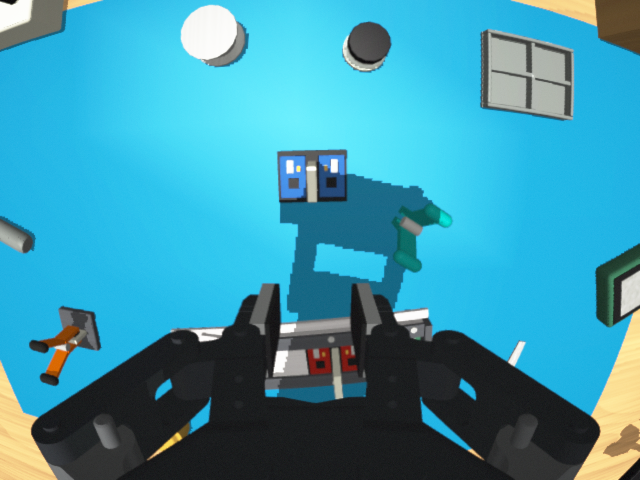

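Run:
```python
from h import *
z=np.load("w26.npz"); p,d,K,T=[z[k] for k in "pdKT"]
carrier(p,K,T,268,360,138,214); save("c26",cv2.resize(p[138:214,268:360],None,fx=6,fy=6)); st()
```

```text
plate 2374 px [277 150] [346 202] c [658.1 -16. ] size [50.4 65.4] ang 1.84
handle top 434 px [306 159] [337 201] c [661.8 -25. ] size [33.8 25.5] ang 4.06
t 22.85 p [ 0.6305 -0.0196  0.232 ] yaw 0.0125 F [0.6 0.  0.3] op 0.347 q [-0.19  0.2   1.7  -0.    1.24  1.37]
```

View pics/c26.png

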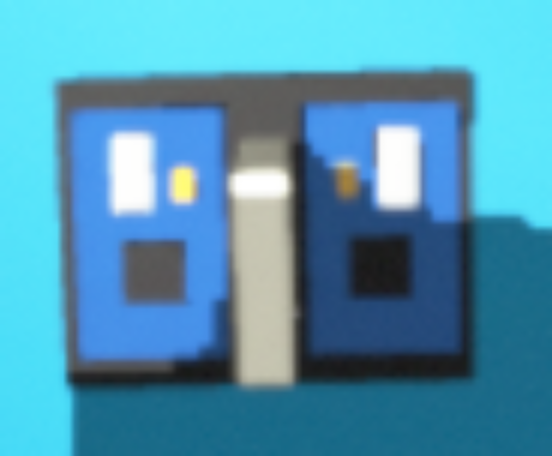

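Run:
```python
from h import *
z=np.load("w26.npz"); p,d,K,T=[z[k] for k in "pdKT"]
print(wray((311.8,184.4),K,T,.060)); plan([.6575,-.0165,.10],.032)
```

```text
[ 0.65824491 -0.01645971  0.06      ]
turn [-0.0006  0.0037 -0.0195] shift cm [ 2.748 -0.271 13.192] | dist 13.48 deg 1.1
```

>>> servo_tool(
  increments="0 0 -0.02 1.5 -0.2 4 3;0 0 -0.02 2.75 -0.27 8 3;0 0 -0.02 2.75 -0.27 12 3;0 0 -0.02 2.75 -0.27 13.2 3;0 0 -0.02 2.75 -0.27 13.2 3;0 0 -0.02 2.75 -0.27 13.2 3",
)

```text
time: 23.35
eef_pos: [0.659, -0.0167, 0.1024]
tcp_rot: [1.0, 0.016, -0.0, -0.0]
contact_force: [0.0, 0.2, 1.1]
opening: 0.35
```

Run:
```python
from h import *
st();plan([.6578,-.0164,.042],.032);p,d,K,T=grab("wrist"); save("w27",p[150:400,200:440])
```

```text
t 23.35 p [ 0.659  -0.0167  0.1024] yaw 0.0325 F [0.  0.2 1.1] op 0.35 q [-0.18  0.4   1.71 -0.    1.03  1.36]
turn [-0.0001  0.0007  0.0005] shift cm [-0.114 -0.033  6.044] | dist 6.05 deg 0.0
```

View pics/w27.png

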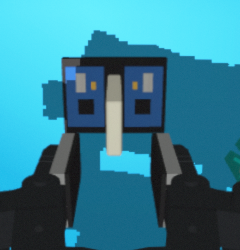

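>>> servo_tool(
  increments="0 0 0 -0.1 0 3 3;0 0 0 -0.1 0 5.2 3;0 0 0 -0.1 0 6 3;0 0 0 -0.1 0 6 3;0 0 0 -0.1 0 6 2;0 0 0 -0.1 0 6 1;0 0 0 -0.1 0 6 0.4;0 0 0 -0.1 0 6 0.4;0 0 0 -0.1 0 6 0.4;0 0 0 -0.1 0 6 0.4",
)

```text
time: 24.23
eef_pos: [0.6607, -0.0169, 0.045]
tcp_rot: [1.0, 0.016, 0.002, 0.0]
contact_force: [-0.6, -0.2, 5.8]
opening: 0.089
```

Run:
```python
from h import *
st()
```

```text
t 24.23 p [ 0.6607 -0.0169  0.045 ] yaw 0.0328 F [-0.6 -0.2  5.8] op 0.089 q [-0.18  0.47  1.73  0.    0.93  1.36]
```

>>> servo_tool(
  increments="0 0 0 0 0 -1 0.4;0 0 0 0 0 -3 0.4;0 0 0 0 0 -6 0.4;0 0 0 0 0 -8 0.4;0 0 0 0 0 -8 0.4;0 0 0 0 0 -8 0.4;0 0 0 0 0 -8 0.4",
)

```text
time: 24.82
eef_pos: [0.6573, -0.0163, 0.1202]
tcp_rot: [1.0, 0.016, -0.002, -0.0]
contact_force: [0.0, -0.3, -1.4]
opening: 0.085
```

Run:
```python
from h import *
st(); p,d,K,T=grab("wrist"); save("w28",p); tool=held(p,K,T,"")
for q in [(248,234.5),(383,234.5)]: print("plate front",tool(q,-.0395))
plan(tr(.0020,.148,.125),TH)
```

```text
t 24.82 p [ 0.6573 -0.0163  0.1202] yaw 0.0328 F [ 0.  -0.3 -1.4] op 0.085 q [-0.18  0.37  1.71 -0.    1.06  1.36]
plate front [ 23.8 -31.9  39.4]
plate front [23.8 32.9 39.4]
turn [-0.0011  0.0044 -0.0806] shift cm [-20.875 -12.966  -0.459] | dist 24.58 deg 4.6
```

View pics/w28.png

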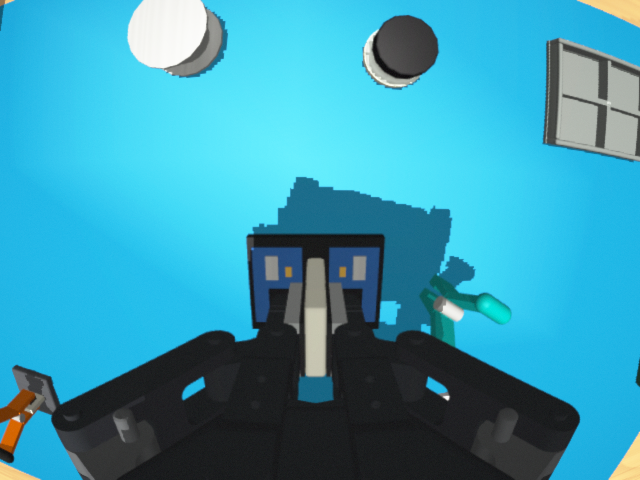

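>>> servo_tool(
  increments="0 0 -0.04 -2.5 -1.5 -1.5 0.4;0 0 -0.08 -5.5 -3.5 -1.5 0.4;0 0 -0.08 -8.5 -5.5 -1.5 0.4;0 0 -0.08 -11.5 -7.5 -1.5 0.4;0 0 -0.08 -14.5 -9.5 -1.5 0.4;0 0 -0.08 -17.5 -11.5 -1 0.4;0 0 -0.08 -20 -12.9 -0.5 0.4;0 0 -0.08 -20.9 -12.9 -0.5 0.4;0 0 -0.08 -20.9 -12.9 -0.5 0.4;0 0 -0.08 -20.9 -12.9 -0.5 0.4",
)

```text
time: 25.7
eef_pos: [0.4453, 0.1053, 0.1262]
tcp_rot: [0.998, 0.056, -0.0, 0.0]
contact_force: [0.7, -0.6, -2.2]
opening: 0.088
```

>>> servo_tool(
  increments="0 0 0 0 0 2.5 0.4;0 0 0 0 0 4.5 0.4;0 0 0 0 0 6 0.4;0 0 0 0 0 6.6 0.4;0 0 0 0 0 6.6 0.4;0 0 0 0 0 6.6 0.4;0 0 0 0 0 6.6 0.4",
)

```text
time: 26.28
eef_pos: [0.447, 0.1052, 0.062]
tcp_rot: [0.998, 0.056, 0.001, 0.0]
contact_force: [0.4, -0.4, -1.8]
opening: 0.083
```

Run:
```python
from h import *
st(); print(intr(ctrl.get_state()["eef_pos"]).round(4)); p,d,K,T=grab("wrist"); save("w29",p);plan(tr(.0015,.148,.0525),TH)
```

```text
t 26.28 p [0.447  0.1052 0.062 ] yaw 0.1123 F [ 0.4 -0.4 -1.8] op 0.083 q [ 0.01  0.05  2.22 -0.    0.87  1.47]
[0.0048 0.1464 0.062 ]
turn [ 0.0003 -0.0027 -0.001 ] shift cm [-0.331 -0.145  0.967] | dist 1.03 deg 0.2
```

View pics/w29.png

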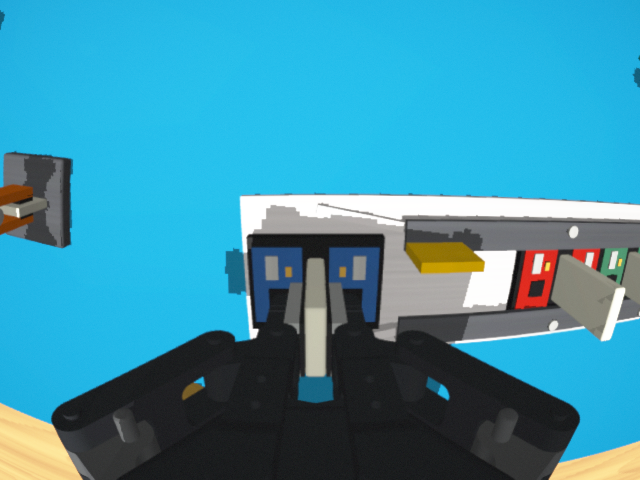

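>>> servo_tool(
  increments="0 0 0 -0.35 0 0.6 0.4;0 0 0 -0.35 0 0.95 0.4;0 0 0 -0.35 0 0.95 0.4;0 0 0 -0.35 1 0.95 0.4;0 0 0 -0.35 2 0.95 0.4;0 0 0 -0.35 3 0.95 0.4;0 0 0 -0.35 4 0.95 0.4;0 0 0 -0.35 4.5 0.95 0.4;0 0 0 -0.35 4.5 0.95 0.4",
)

```text
time: 27.08
eef_pos: [0.4474, 0.059, 0.0515]
tcp_rot: [0.998, 0.055, 0.0, 0.0]
contact_force: [-0.6, -0.2, -2.3]
opening: 0.085
```

Run:
```python
from h import *
st(); print(intr(ctrl.get_state()["eef_pos"]).round(4)); p,d,K,T=grab("wrist"); save("w30",p)
```

```text
t 27.08 p [0.4474 0.059  0.0515] yaw 0.1106 F [-0.6 -0.2 -2.3] op 0.085 q [-0.09  0.06  2.24 -0.    0.84  1.37]
[-0.      0.1004  0.0515]
```

View pics/w30.png

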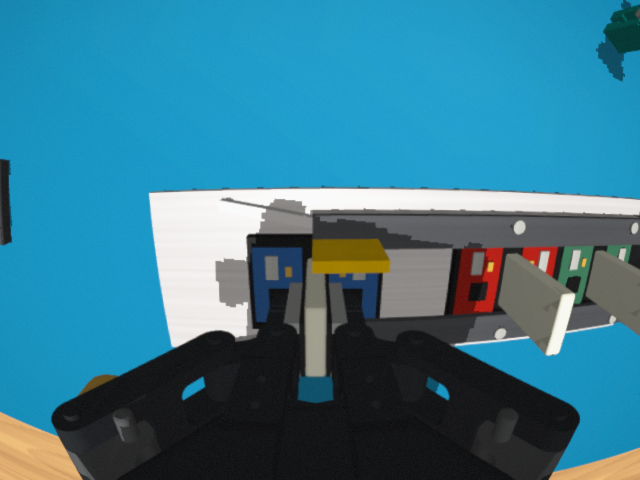

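>>> servo_tool(
  increments="0 0 0 0.15 1 0 0.4;0 0 0 0.15 2 0 0.4;0 0 0 0.15 3 0 0.4;0 0 0 0.15 3.7 0 0.4;0 0 0 0.15 4.2 0 0.4;0 0 0 0.15 4.2 0 0.4;0 0 0 0.15 4.2 0 0.4",
)

```text
time: 27.72
eef_pos: [0.4531, 0.0208, 0.0516]
tcp_rot: [0.999, 0.055, -0.0, -0.003]
contact_force: [0.3, 10.6, 0.7]
opening: 0.088
```

Run:
```python
from h import *
st(); print(intr(ctrl.get_state()["eef_pos"]).round(4)); p,d,K,T=grab("wrist"); save("w31",p)
```

```text
t 27.72 p [0.4531 0.0208 0.0516] yaw 0.1092 F [ 0.3 10.6  0.7] op 0.088 q [-0.18  0.06  2.23  0.01  0.85  1.27]
[0.0013 0.0618 0.0516]
```

View pics/w31.png

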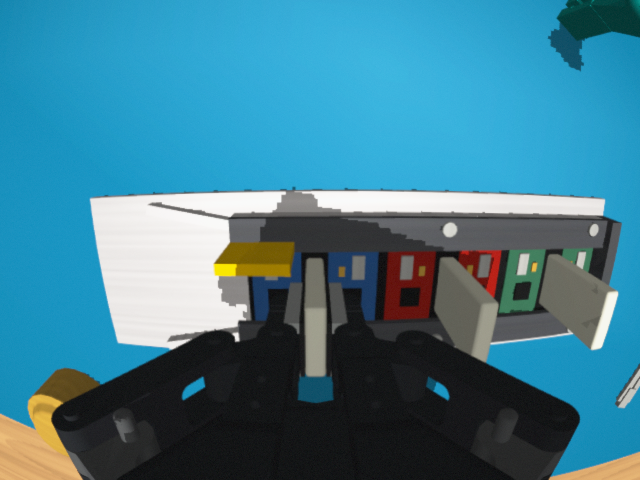

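>>> servo_tool(
  increments="0 0 0 0 -0.35 0 1;0 0 0 0 -0.35 0 1.8;0 0 0 0 -0.35 0 2.2;0 0 0 0 -0.35 0 2.2;0 0 0 0 -0.35 -3 2.2;0 0 0 0 -0.35 -6 2.2;0 0 0 0 -0.35 -10 2.2;0 0 0 0 -0.35 -14 2.2;0 0 0 0 -0.35 -14 2.2;0 0 0 0 -0.35 -14 2.2",
)

```text
time: 28.6
eef_pos: [0.4549, 0.0216, 0.1948]
tcp_rot: [0.998, 0.056, 0.004, 0.001]
contact_force: [0.1, 0.5, 0.6]
opening: 0.255
```

Run:
```python
from h import *
st();p,d,K,T=grab("wrist"); save("w32",p); np.savez("w32.npz",p=p,d=d,K=K,T=T); plan([.472,.200,.26],1.506)
```

```text
t 28.6 p [0.4549 0.0216 0.1948] yaw 0.1126 F [0.1 0.5 0.6] op 0.255 q [-0.18 -0.17  2.15 -0.    1.15  1.28]
turn [ 2.2000e-03 -1.2000e-03 -1.3935e+00] shift cm [  3.871 -17.475  -6.781] | dist 19.14 deg 79.8
```

View pics/w32.png

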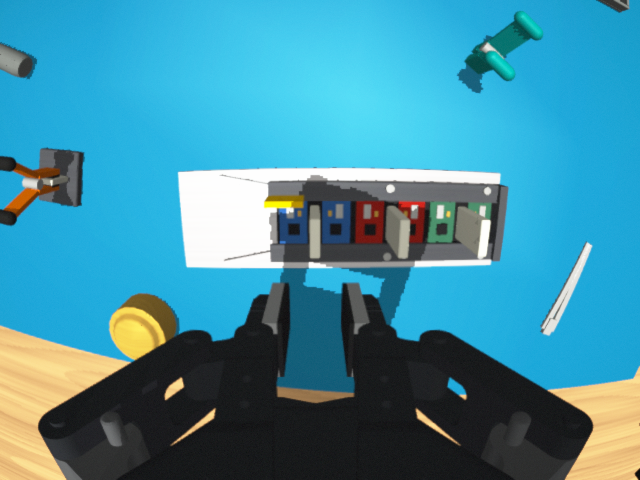

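>>> servo_tool(
  increments="0 0 -0.12 0 -1 -3 4;0 0 -0.24 1 -4 -6 5;0 0 -0.36 2 -8 -7 6;0 0 -0.48 3 -12 -7 7;0 0 -0.6 3.9 -16 -7 8.2;0 0 -0.72 3.9 -17.5 -7 8.2;0 0 -0.84 3.9 -17.5 -7 8.2;0 0 -0.96 3.9 -17.5 -7 8.2;0 0 -1.08 3.9 -17.5 -7 8.2;0 0 -1.2 3.9 -17.5 -7 8.2",
)

```text
time: 29.48
eef_pos: [0.4708, 0.2005, 0.2583]
tcp_rot: [0.79, 0.613, -0.003, -0.001]
contact_force: [0.8, -0.6, -0.8]
opening: 0.96
```

>>> servo_tool(
  increments="0 0 -0.1 0 0 0 8.2;0 0 -0.19 0 0 0 8.2;0 0 -0.19 0 0 0 8.2;0 0 -0.19 0 0 0 8.2",
)

```text
time: 29.82
eef_pos: [0.4712, 0.2003, 0.2592]
tcp_rot: [0.732, 0.682, -0.002, -0.001]
contact_force: [-0.0, 1.1, -0.9]
opening: 0.964
```

Run:
```python
from h import *
st();p,d,K,T=grab("wrist"); save("w33",p); np.savez("w33.npz",p=p,d=d,K=K,T=T); plan([.472,.285,.14],1.506)
C=wcloud(d,K,T);hsv=cv2.cvtColor(p,cv2.COLOR_RGB2HSV)
sel=np.zeros((480,640),bool); sel[40:300,230:400]=1
dk=sel&(C[...,2]>.06)&(C[...,2]<.12)&(hsv[...,2]<90); n,l,s,c=cv2.connectedComponentsWithStats(dk.astype(np.uint8))
for i in range(1,n):
    if s[i,4]>40: print("dark",s[i],c[i].round(1),C[l==i].mean(0).round(4), np.percentile(C[l==i][:,2],[50,90]).round(4))
```

```text
t 29.82 p [0.4712 0.2003 0.2592] yaw 1.5002 F [-0.   1.1 -0.9] op 0.964 q [ 0.2  -0.09  1.95 -0.    1.28  0.27]
turn [-0.003   0.0009 -0.0055] shift cm [ 8.461 -0.492 11.959] | dist 14.66 deg 0.4
dark [328  97  14  34 432] [334.5 113.7] [0.4925 0.2834 0.0947] [0.095  0.0963]
dark [270  99  15  33 431] [276.9 114.7] [0.4477 0.2861 0.0945] [0.0949 0.0963]
```

View pics/w33.png

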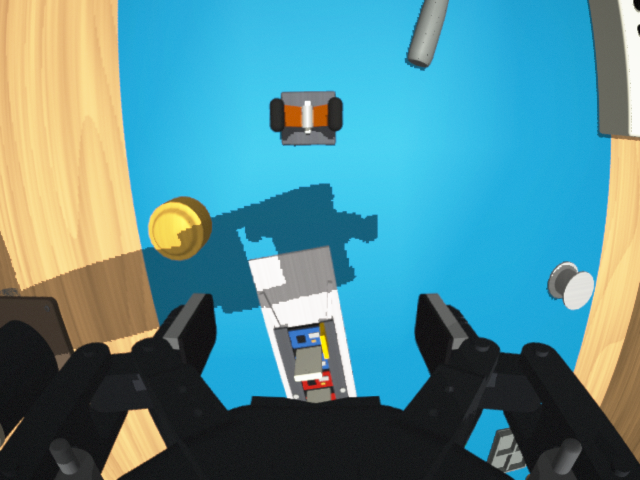

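>>> servo_tool(
  increments="0 0 -0.005 4 -0.25 4 8.2;0 0 -0.005 8 -0.5 8 8.2;0 0 -0.005 8.45 -0.55 11.9 8.2;0 0 -0.005 8.45 -0.55 12 8.2;0 0 -0.005 8.45 -0.55 12 8.2;0 0 -0.005 8.45 -0.55 12 8.2",
)

```text
time: 30.37
eef_pos: [0.471, 0.285, 0.1396]
tcp_rot: [0.729, 0.684, -0.002, -0.001]
contact_force: [0.6, -0.6, -0.1]
opening: 0.959
```

Run:
```python
from h import *
st();p,d,K,T=grab("wrist"); save("w34",p);plan([.4703,.285,.082],1.508)
```

```text
t 30.37 p [0.471  0.285  0.1396] yaw 1.5078 F [ 0.6 -0.6 -0.1] op 0.959 q [ 0.36  0.13  1.97 -0.    1.05  0.42]
turn [ 0.0001  0.0003 -0.0008] shift cm [-0.02  -0.221  5.988] | dist 5.99 deg 0.0
```

View pics/w34.png

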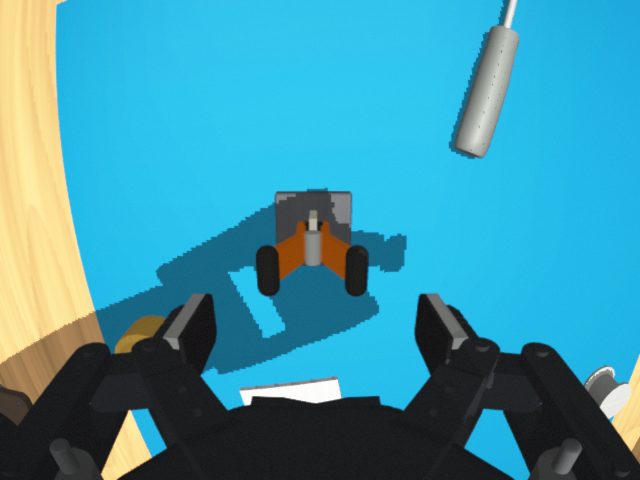

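>>> servo_tool(
  increments="0 0 0 0 -0.1 3 8.2;0 0 0 0 -0.1 5 8.2;0 0 0 0 -0.1 5.7 8.2;0 0 0 0 -0.1 5.7 8.2;0 0 0 0 -0.1 5.7 8.2",
)

```text
time: 30.83
eef_pos: [0.4726, 0.2853, 0.0864]
tcp_rot: [0.729, 0.684, 0.001, 0.001]
contact_force: [-0.1, 0.9, 0.1]
opening: 0.961
```

>>> servo_tool(
  increments="0 0 0 0 0 0 6.5;0 0 0 0 0 0 5;0 0 0 0 0 0 4;0 0 0 0 0 0 3.4;0 0 0 0 0 0 3.4;0 0 0 0 0 0 3.4;0 0 0 0 0 0 3.4;0 0 0 0 0 0 3.4",
  grip_force=22,
)

```text
time: 31.5
eef_pos: [0.4728, 0.2859, 0.0865]
tcp_rot: [0.729, 0.685, 0.002, 0.001]
contact_force: [-0.4, -1.2, 6.1]
opening: 0.414
```

Run:
```python
from h import *
st();p,d,K,T=grab("wrist"); save("w35",p)
```

```text
t 31.5 p [0.4728 0.2859 0.0865] yaw 1.508 F [-0.4 -1.2  6.1] op 0.414 q [ 0.36  0.21  1.99 -0.    0.94  0.42]
```

View pics/w35.png

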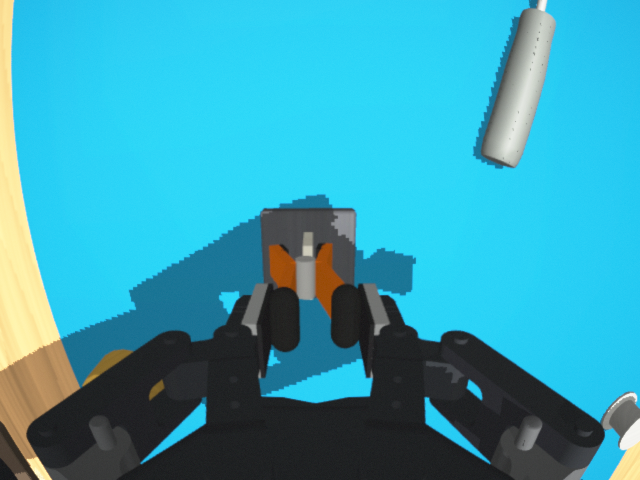

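>>> servo_tool(
  increments="0 0 0 0 0 -1.5 3.4;0 0 0 0 0 -3 3.4;0 0 0 0 0 -5 3.4;0 0 0 0 0 -7.5 3.4;0 0 0 0 0 -10 3.4;0 0 0 0 0 -10 3.4;0 0 0 0 0 -10 3.4",
)

```text
time: 32.13
eef_pos: [0.4721, 0.2857, 0.1862]
tcp_rot: [0.729, 0.685, 0.002, 0.001]
contact_force: [-0.5, 0.5, -1.4]
opening: 0.409
```

Run:
```python
from h import *
st();p,d,K,T=grab("wrist"); save("w36",p); np.savez("w36.npz",p=p,d=d,K=K,T=T); save("c36",cv2.resize(p[230:400,210:420],None,fx=3.5,fy=3.5))
plan([.471,.0,.20],np.pi/2+TH)
```

```text
t 32.13 p [0.4721 0.2857 0.1862] yaw 1.5079 F [-0.5  0.5 -1.4] op 0.409 q [ 0.36  0.07  1.94 -0.    1.13  0.42]
turn [ 3.000e-04 -1.000e-04 -1.764e-01] shift cm [-28.473   1.788  -1.571] | dist 28.57 deg 10.1
```

View pics/c36.png

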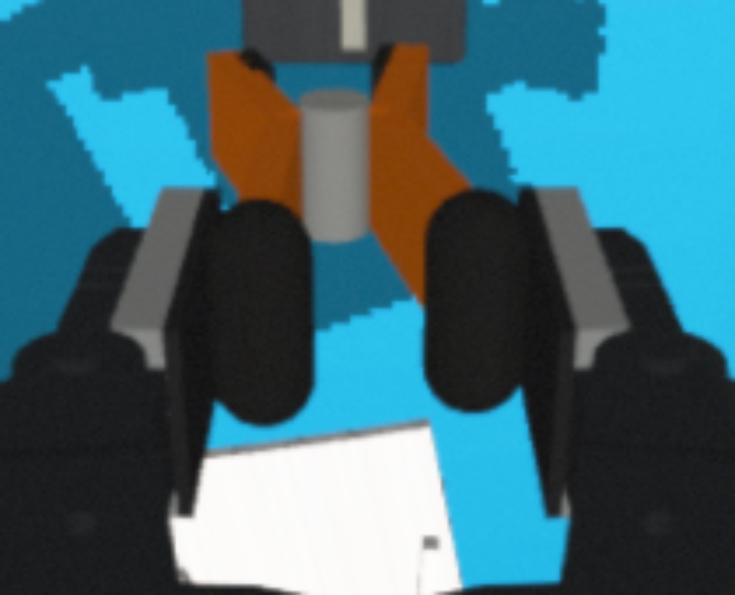

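Run:
```python
from h import *
plan(tr(.0216,.087,.17),np.pi/2+TH)
```

```text
turn [ 3.000e-04 -1.000e-04 -1.764e-01] shift cm [-23.678   1.426   1.43 ] | dist 23.76 deg 10.1
```

>>> servo_tool(
  increments="0 0 0 -3 0.3 -0.5 3.4;0 0 -0.1 -7 0.6 -0.5 3.4;0 0 -0.176 -11 0.9 -0.5 3.4;0 0 -0.176 -15 1.1 0 3.4;0 0 -0.176 -19 1.3 0.8 3.4;0 0 -0.176 -22 1.4 1.4 3.4;0 0 -0.176 -23.7 1.4 1.4 3.4;0 0 -0.176 -23.7 1.4 1.4 3.4;0 0 -0.176 -23.7 1.4 1.4 3.4;0 0 -0.176 -23.7 1.4 1.4 3.4",
)

```text
time: 33.02
eef_pos: [0.4697, 0.0485, 0.1694]
tcp_rot: [0.666, 0.746, -0.0, -0.001]
contact_force: [-0.2, -0.5, -1.2]
opening: 0.414
```

>>> servo_tool(
  increments="-0.05 0 0 0 0 0 3.4;-0.095 0 0 0 0 0 3.4;-0.095 0 0 0 0 0 3.4;-0.095 0 0 0 0 0 3.4",
)

```text
time: 33.35
eef_pos: [0.4698, 0.049, 0.1702]
tcp_rot: [0.665, 0.746, 0.035, 0.031]
contact_force: [0.2, -0.0, 0.0]
opening: 0.414
```

Run:
```python
from h import *
st();p,d,K,T=grab("wrist"); save("w37",p); np.savez("w37.npz",p=p,d=d,K=K,T=T); save("c37",cv2.resize(p[160:360,210:420],None,fx=3,fy=3))
print(intr(ctrl.get_state()["eef_pos"]).round(4), ctrl.get_state()["tcp_rot"], Ro.from_quat(ctrl.get_state()["tcp_rot"]).as_matrix()[:,2].round(3))
```

```text
t 33.35 p [0.4698 0.049  0.1702] yaw 1.6856 F [ 0.2 -0.   0. ] op 0.414 q [-0.12 -0.15  2.18  0.03  1.02 -0.25]
[0.0215 0.0878 0.1704] [0.66473814 0.74559134 0.03518083 0.03129005] [ 0.093  0.011 -0.996]
```

View pics/c37.png

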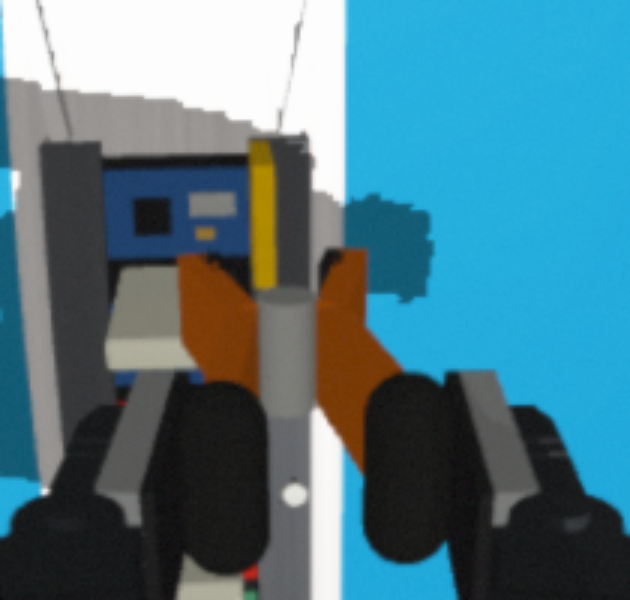

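Run:
```python
from h import *
z=np.load("w37.npz"); p,d,K,T=[z[k] for k in "pdKT"]
f=lambda u,v:(210+u/3,160+v/3)
for n,a,zz in [("Ltip out",f(178,255),.100),("Rtip out",f(368,250),.100),("L pad in",f(213,258),.100),("Rpad in",f(330,250),.100),("hinge front",f(285,290),.137),("hinge back",f(287,412),.137),("tab far end L",f(249,142),.048),("tab far R",f(272,140),.048),("tab near L",f(252,285),.048)]:
    print(n,intr(wray(a,K,T,zz)).round(4))
C=wcloud(d,K,T); print("hinge depth z", C[265:290,304:308,2].mean().round(4), "handles", C[300:330,280:285,2].mean().round(4),C[300:330,340:346,2].mean().round(4))
```

```text
Ltip out [0.0028 0.096  0.1   ]
Rtip out [0.0386 0.096  0.1   ]
L pad in [0.0093 0.0952 0.1   ]
Rpad in [0.0313 0.0962 0.1   ]
hinge front [0.0204 0.1015 0.137 ]
hinge back [0.0205 0.0806 0.137 ]
tab far end L [0.0182 0.1065 0.048 ]
tab far R [0.0235 0.1068 0.048 ]
tab near L [0.0183 0.0718 0.048 ]
hinge depth z 0.1301 handles 0.1765 0.1756
```

Run:
```python
from h import *
for n,b in (("w33",(104,128,305,310)),("w1",(126,138,308,312)),("w36",(262,292,300,308)),("w37",(262,292,302,309))):
    z=np.load(n+".npz"); p,d,K,T=[z[k] for k in "pdKT"]; C=wcloud(d,K,T); print(n,np.percentile(C[b[0]:b[1],b[2]:b[3],2],[5,25,50,75,95]).round(4))
z=np.load("w36.npz"); p,d,K,T=[z[k] for k in "pdKT"]; C=wcloud(d,K,T); print("w36 handles",C[300:330,280:285,2].mean().round(4),C[300:330,340:346,2].mean().round(4))
```

```text
w33 [0.0383 0.0543 0.0549 0.0555 0.0559]
w1 [0.0641 0.0651 0.0657 0.0661 0.0667]
w36 [0.1452 0.1459 0.1463 0.1468 0.1474]
w37 [0.129  0.1296 0.13   0.1304 0.1311]
w36 handles 0.1928 0.1907
```

Run:
```python
from h import *
s=ctrl.get_state(); R=Ro.from_quat(s["tcp_rot"]); t=tr(.0220,.0868,.102); print((R.inv().apply(t-s["eef_pos"])*100).round(3)); print((R.inv().apply([0,0,-1])).round(3)); st()
```

```text
[-0.097 -0.589  6.817]
[-0.    -0.094  0.996]
t 33.4 p [0.4702 0.0488 0.1704] yaw 1.6853 F [-0.6  0.6 -1.2] op 0.411 q [-0.12 -0.14  2.18  0.03  1.02 -0.25]
```

>>> servo_tool(
  increments="0 0 0 -0.1 -0.2 2 3.4;0 0 0 -0.1 -0.35 4 3.4;0 0 0 -0.1 -0.45 5 3.4;0 0 0 -0.1 -0.45 5 3.4;0 0 0 -0.1 -0.45 5 3.4",
)

```text
time: 33.82
eef_pos: [0.4705, 0.0472, 0.1199]
tcp_rot: [0.665, 0.745, 0.035, 0.031]
contact_force: [0.8, -0.1, -1.1]
opening: 0.412
```

Run:
```python
from h import *
st();p,d,K,T=grab("wrist"); save("c38",cv2.resize(p[160:360,210:420],None,fx=3,fy=3))
s=ctrl.get_state(); R=Ro.from_quat(s["tcp_rot"]); t=tr(.0220,.0868,.102); print((R.inv().apply(t-s["eef_pos"])*100).round(3)); print(intr(s["eef_pos"]).round(4))
```

```text
t 33.82 p [0.4705 0.0472 0.1199] yaw 1.6842 F [ 0.8 -0.1 -1.1] op 0.412 q [-0.13 -0.07  2.21  0.03  0.91 -0.26]
[ 0.087 -0.206  1.87 ]
[0.0223 0.0859 0.1208]
```

View pics/c38.png

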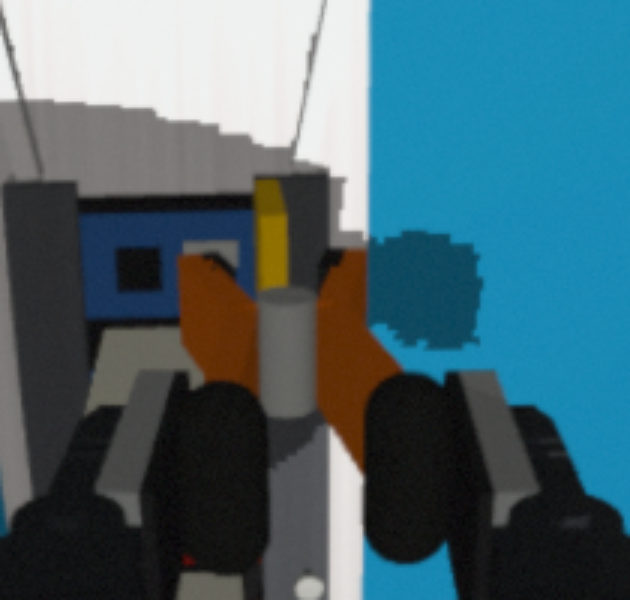

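>>> servo_tool(
  increments="0 0 0 0.08 -0.1 0.7 3.4;0 0 0 0.08 -0.15 1.3 3.4;0 0 0 0.08 -0.2 1.85 3.4;0 0 0 0.08 -0.2 1.85 3.4;0 0 0 0.08 -0.2 1.85 3.4;0 0 0 0.08 -0.2 1.85 3.4",
)

```text
time: 34.37
eef_pos: [0.4704, 0.0477, 0.1017]
tcp_rot: [0.665, 0.745, 0.035, 0.032]
contact_force: [-0.6, -0.6, -0.3]
opening: 0.409
```

Run:
```python
from h import *
st();p,d,K,T=grab("wrist"); save("c39",cv2.resize(p[160:360,210:420],None,fx=3,fy=3)); C=wcloud(d,K,T); print("hinge top",np.median(C[262:292,302:309,2]))
s=ctrl.get_state(); print(intr(s["eef_pos"]).round(4))
```

```text
t 34.37 p [0.4704 0.0477 0.1017] yaw 1.6837 F [-0.6 -0.6 -0.3] op 0.409 q [-0.13 -0.04  2.22  0.03  0.86 -0.26]
hinge top 0.06160543712644109
[0.0217 0.0866 0.1019]
```

View pics/c39.png

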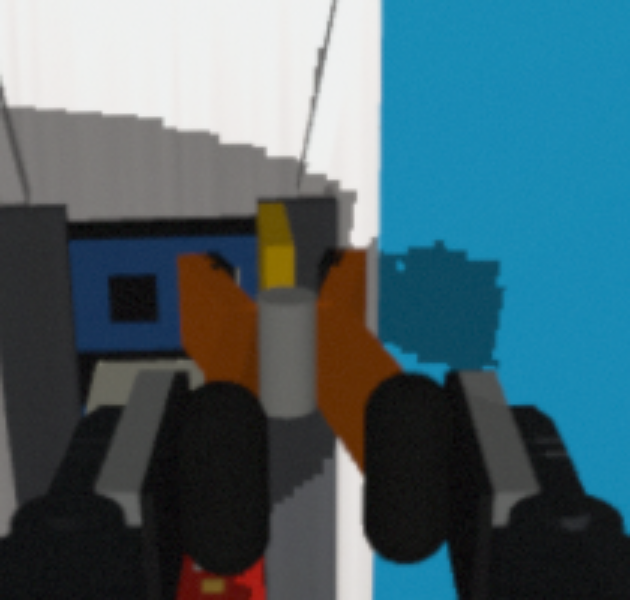

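Hinge is about 8 mm above the tab's top edge with the tab between the jaws. Release.

>>> servo_tool(
  increments="0 0 0 0 0 0 4.5;0 0 0 0 0 0 5.5;0 0 0 0 0 0 6.5;0 0 0 0 0 0 7.5;0 0 0 0 0 0 8.4;0 0 0 0 0 0 8.4;0 0 0 0 0 0 8.4;0 0 0 0 0 0 8.4",
)

```text
time: 35.08
eef_pos: [0.4704, 0.0477, 0.1018]
tcp_rot: [0.665, 0.745, 0.036, 0.032]
contact_force: [-0.6, 0.0, -0.4]
opening: 0.982
```

Run:
```python
from h import *
st();p,d,K,T=grab("wrist"); save("w40",p)
s=ctrl.get_state(); R=Ro.from_quat(s["tcp_rot"]); print((R.inv().apply([0,0,.17])*100).round(3))
```

```text
t 35.08 p [0.4704 0.0477 0.1018] yaw 1.6838 F [-0.6  0.  -0.4] op 0.982 q [-0.13 -0.04  2.22  0.03  0.86 -0.26]
[-1.0000e-03  1.6160e+00 -1.6923e+01]
```

View pics/w40.png

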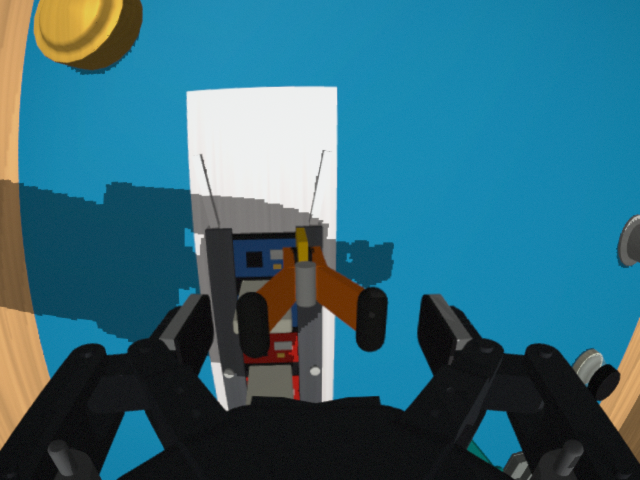

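Clip is gripping the yellow tab upright; fingers are clear of both handles. Retreat straight up, then untilt and view from behind.

>>> servo_tool(
  increments="0 0 0 0 0.3 -3 8.5;0 0 0 0 0.6 -6 8.5;0 0 0 0 1 -10 8.5;0 0 0 0 1.4 -14 8.5;0 0 0 0 1.6 -17 8.5;0.095 0 0 0 1.6 -18 8.5;0.095 0 0 -6 1.6 -20 8.5;0.095 0 0 -8 1.6 -20 8.5;0.095 0 0 -8 1.6 -20 8.5;0.095 0 0 -8 1.6 -20 8.5",
)

```text
time: 35.97
eef_pos: [0.4766, -0.0336, 0.3027]
tcp_rot: [0.667, 0.745, 0.0, 0.0]
contact_force: [-0.5, 1.1, -0.0]
opening: 0.993
```

Run:
```python
from h import *
st();p,d,K,T=grab("wrist"); save("w41",p); np.savez("w41.npz",p=p,d=d,K=K,T=T)
p,d,K,T=grab("scene"); save("s41",cv2.resize(p[150:350,250:470],None,fx=3,fy=3,interpolation=cv2.INTER_CUBIC))
p,d,K,T=grab("top"); save("t41",p)
```

```text
t 35.97 p [ 0.4766 -0.0336  0.3027] yaw 1.6801 F [-0.5  1.1 -0. ] op 0.993 q [-0.28 -0.2   1.98  0.    1.37 -0.39]
```

View pics/w41.png

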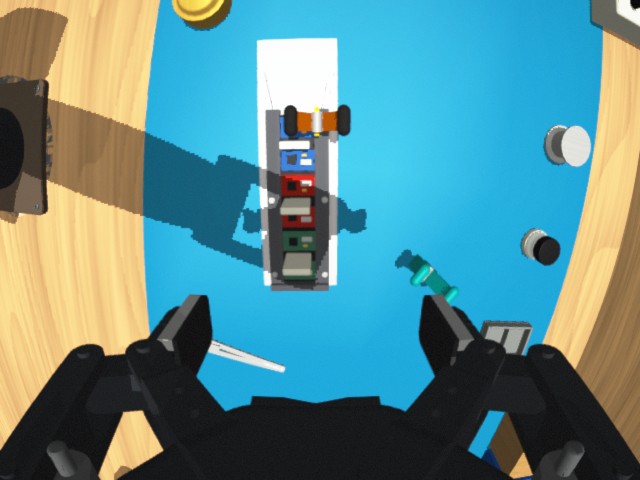

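View pics/s41.png

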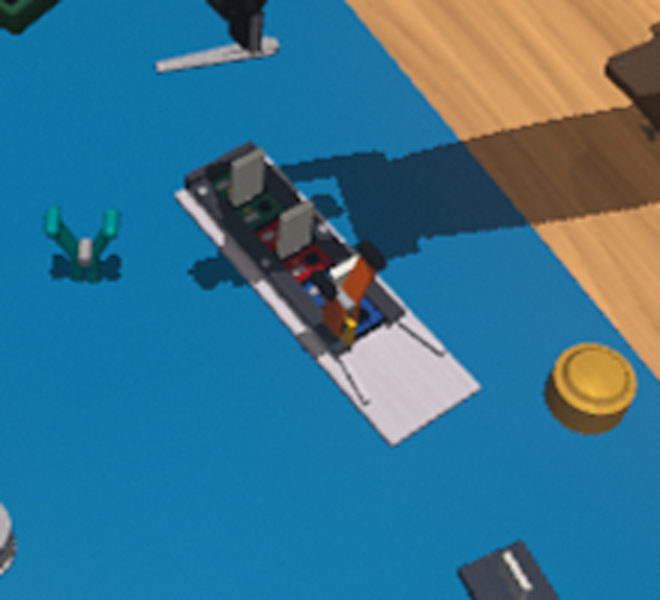

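View pics/t41.png

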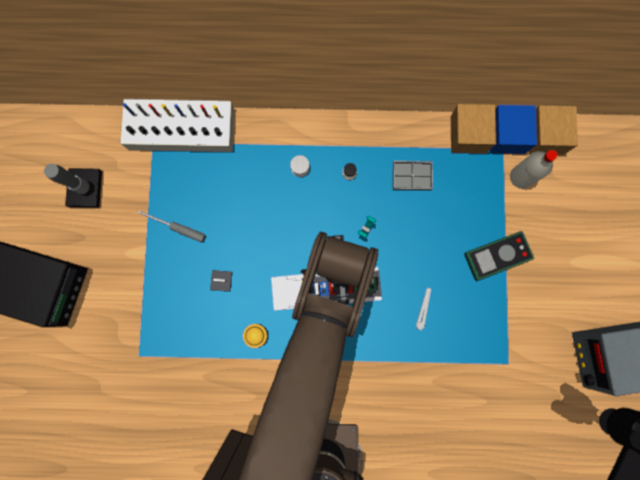

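Run:
```python
from h import *
z=np.load("w41.npz"); p,d,K,T=[z[k] for k in "pdKT"]; C=wcloud(d,K,T); hsv=cv2.cvtColor(p,cv2.COLOR_RGB2HSV); q=(C-TO); X=q@TX; Y=q@TY; Z=C[...,2]
for y0 in (-.069,-.003,.063):
    m=(abs(X)<.017)&(abs(Y-y0)<.015)&(Z>.060)&(Z<.072); print("handle",m.sum(),X[m].mean().round(4),np.percentile(Y[m],[5,50,95]).round(4),np.median(Z[m]).round(4))
print("hinge top",np.median(Z[112:128,316:320]), "x,y",np.median(X[112:128,316:320]).round(4),np.median(Y[112:128,316:320]).round(4))
sel=np.zeros((480,640),bool); sel[95:145,275:360]=1
dk=sel&(Z>.08)&(Z<.13)&(hsv[...,2]<90); n,l,s,c=cv2.connectedComponentsWithStats(dk.astype(np.uint8))
for i in range(1,n):
    if s[i,4]>40: print("dark",c[i].round(1),X[l==i].mean().round(4),Y[l==i].mean().round(4),Z[l==i].mean().round(4))
save("c41",cv2.resize(p[95:295,250:350],None,fx=3,fy=3))
```

```text
handle 260 -0.0009 [-0.0733 -0.0685 -0.0655] 0.0663
handle 235 -0.0007 [-0.0059 -0.0026  0.0002] 0.0664
handle 227 0.0008 [0.0593 0.0625 0.0661] 0.067
hinge top 0.07004925969980241 x,y 0.0223 0.087
dark [343.  119.8] 0.0438 0.0856 0.1101
dark [290.2 120.6] -0.0013 0.0851 0.1101
```

View pics/c41.png

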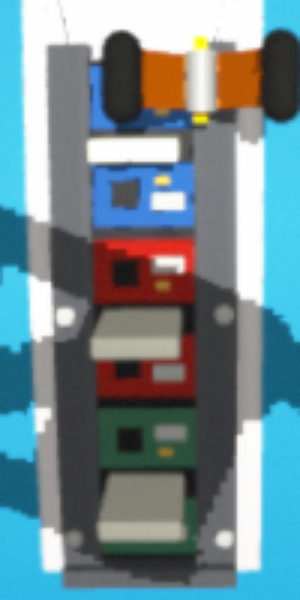

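Run:
```python
from h import *
print(ctrl.sign_off()); st()
```

```text
the job is handed in; nothing more can be done
None
the job is handed in; nothing more can be done
```

The job is handed in after about 36 s of robot time. I parked the orange clip on the white tab. I slid the green, red and blue carriers in through the mouth and pushed each closed with about 10 N, then clipped the orange clip back on the yellow tab.

**Carriers:** in the last wrist view their handles were at track y ≈ -68.5, -2.6 and +62.5 mm. That is 65.9 and 65.1 mm apart, within 1 mm of the channel middle, with handle tops at z ≈ 66–67 mm.

**Clip:** it stands upright on the yellow tab, within about 1 mm of the middle in x and 2 mm in y. The hinge is about 15–16 mm above the top edge. I had aimed for 8 mm; it rode up on release, more than the 5 mm you mention, but stayed inside the 1–24 mm limit with its pads fully on the tab. The two depth readings for its height differ by about 1–2 mm.

**The rest:** the arm stands clear at z ≈ 0.30 m. The turquoise clip and the bystanders look unmoved in the last pictures; I checked that by eye, not by measurement. The wrist and finger forces I read stayed below about 12 N.

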